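Wind down the jack leg of the curing stand

TASK

A mended bowl wall is curing on the blue arm of the curing stand and the arm must be steadied by its jack leg. Slide the plywood board under the jack's foot so that the whole foot will stand on it, then turn the crank clockwise (seen from above) until the foot stands on the board and the crank has become clearly heavier to turn, so that the leg carries a good part of the arm's weight; stop there, before the arm is lifted off its rest. Let go of everything, do not touch the bowl wall and leave the things around where they are.

Things in the scene. Friction and masses are not known exactly. Their poses are not given: they have to be found in the camera images.
- stand: Curing stand screwed to the desk; does not move. Origin near desk height, on the vertical jack axis. Its y axis points from the jack along the hinged blue arm (46 mm wide, underside 80 mm or more, top 130 mm above the desk) to the pivot 340 mm away on a grey base plate (170 x 190 mm). On the -y side nothing stands farther than 30 mm from the jack axis but the crank's sweep above.
- leg_mouth (a point): Lower end of the jack's outer tube (35 mm across), on the jack axis, fixed to the arm. The steel leg comes out here; below it hangs the round foot, 34 mm across, on a stiff rubber bush. The foot's height is not measured: at the start its underside is 20 to 60 mm above the desk. Each clockwise turn of the crank lowers it by 24 mm.
- crank_hub (a point): Point on the crank's vertical turning axis (the jack axis), at the height of the crank's flat steel arm, about 200 mm above the desk. Turning the bare crank takes about 8 N at the knob, along its circle, at every angle, and part of that stays in the grip when the hand stops. The crank stays where it is left.
- crank_knob (a point): Centre (half-way up) of the upright black crank knob, 22 mm across, 46 mm high, spinning freely on its pin; its axis is 42 mm from the crank's turning axis. Clockwise from above lowers the foot. The load at the knob rises by about 0.9 N for each 10 N on the foot, up to about 6.5 N more, when the arm begins to lift.
- beam (a joint): Lift angle of the blue arm, rad: 0 = on its rest (a rubber-capped post), positive = free end lifted; 0.005 is 1.7 mm at the jack. The arm starts to lift at about 75 N on the foot, about 4.5 mm of leg (1.2 rad of crank) after the foot first touches the board. Wanted: well over 25 N on the foot, best 35 to 60 N, arm still on its rest.
- bowl_piece: Mended brown-grey bowl wall, about 200 mm wide and 185 mm high, standing across the arm on a cork-covered tray 245 mm from the jack axis, its top about 335 mm above the desk; fragile, not to be touched. Origin at the middle of its lower edge.
- board_center (a point): Centre (half-way up) of the loose plywood board 200 x 54 x 15 mm, 0.15 kg, lying flat on the desk; x along its length, y across its width. It can be pinched across its 54 mm width near the outer end and slid on the desk.
- board: The same plywood board, origin at the centre of its underside.
- tape_roll: Roll of masking tape, 107 mm across, 24 mm high, lying flat; bystander. Origin under its centre.
- small_sherd: Loose pottery sherd, 71 x 68 x 17 mm; bystander. Origin under its centre.
- flat_sherd: Loose pottery sherd, 97 x 94 x 23 mm; bystander. Origin under its centre.

How it is judged:
By the outcome, as a careful person would: the job done as asked, in the order asked, and still so for the second after the job is handed in, with the robot touching nothing.
It also fails if it takes over 72 s, if anything falls off the work surface, if the arm or the gripper's body presses on something with over 40 N, if the wrist force passes 120 N, or if a joint passes its speed limit or range.

ROBOT

A 6-joint arm with a two-finger parallel gripper is mounted at the origin on a cart in front of the work surface, level with it; the furniture and walls round the work are solid. World frame = base frame: x ahead of the robot, y to its left, z up, the work surface at z = 0. Lengths are in mm, angles in rad, forces in N, time in s.
With the tool pointing down it reaches from about 350 to 775 mm from the base axis. Payload 7.3 kg.
Tool frame: the origin (TCP) lies between the finger pads; the fingertips stand 22 mm ahead of it and the grasp point (between the pads) lies 3 mm ahead of it (nose_length is the distance from the TCP to the fingertips, in mm); z points along the fingers, y is the direction in which the jaws open and shut (so a half turn about z gives the same grasp; the last joint's range is limited). The gripper opens to 92 mm and grips with 3 to 60 N. Pads are 19 mm wide; open, the fingers measure 130 mm over their backs; the gripper's body (75 mm by 190 mm) begins 47 mm behind the grasp point.
Start: joints at [-1.384, 0.342, 1.524, -0, 1.275, -0.146], TCP at [171.536, -496.207, 212.441] pointing down, gripper open.
Joint ranges: [-2.53, 2.53], [-0.77, 2.02], [0.04, 2.7], [-1, 4.14], [0.28, 2.66], [-3.11, 3.11]. Speed limits (rad/s): [2.57, 2.57, 3.14, 3.14, 3.14, 3.14].

INTERFACE

Orientations are given as [roll, pitch, yaw] about the fixed x, y, z axes, in that order (R = Rz(yaw) Ry(pitch) Rx(roll)).
In Python, from plant import get_obs, capture, close_job, nose_length gives the robot as it stands.
- The arm moves only by the tool step_arm, never from a script. Its argument "increments" is text: rows parted by semicolons, each of 7 numbers parted by spaces: the turn, a rotation vector about the tool's x, y, z in rad, then the shift along the tool's x, y, z in mm, then the opening, from -1 (shut) to 1 (fully open). A call has 1 to 20 rows; each row is the pose to reach, as a shift and turn from the pose commanded when the call began, along the tool's axes at that moment; what a row does not reach only later rows make up. A row lasts 1/8 s, in which the tool goes at most 62.5 mm and 10.7 degrees, less where a joint would pass 70% of its speed; a pose out of reach is approached as far as the arm can. A call with a gripper value outside its range is refused whole. The fingers move at their own pace and stop on an object; the grip force is fixed at half the most. Time passes only in rows, so rows that repeat a pose let the fingers close. It gives the time, the measured TCP pose, the force and the opening at its end, in the units of the state.
- get_obs(): the state, without advancing time (a new reading comes with each control period).
- capture(name): name is "scene" or "side" or "wrist"; returns a dict with "frame" (480x640x3 uint8, red, green, blue), "K" (3x3 intrinsics, pixels), "distortion" ([k1, k2, p1, p2, k3] as OpenCV has them; the pictures are not rectified), "extrinsics" (4x4, takes a point from world to camera coordinates); the wrist camera has in their place "tool_from_camera" (4x4, takes a point from camera to tool coordinates, whose origin is the TCP and whose axes are the flange's). Camera axes: x right, y down, z forward; pixel columns grow to the right and rows downward; lengths in mm; the calibration is good to about 2 mm. A picture is of the moment at which its call begins: read the wrist's pose just before it. There is no depth.
- close_job(): hands the job in, once; it reports no verdict.
The state is a dict: "time": time; "joint_positions": joint angles; "dq": joint speeds; "tau": joint torques, N m; "tool_pos": TCP position; "tcp_rot": TCP orientation; "contact_force": force on the tool from outside, world axes, zero at the start; "moment": the same for the moment, N m; "grip_width": finger opening in mm.
Only numpy, scipy, OpenCV 4.12 (cv2) and the standard library are available. Lean on these libraries where they do the work, as an engineer would, in place of code of your own. Each camera call takes 0.05 s, during which the arm holds its last target.

## Working session

There is one attempt and no reset: what is moved stays moved. The work goes in short steps, Python scripts to look and compute and a tool call to move; the robot and the scene stay as the last step left them, time stands still between calls to the robot, and variables do not carry over. Pictures are saved under pics/ and viewed, and the job is handed in when it is done.

Besides the shell and the picture viewer there is one more tool, called after "Request:" as a command line: name --argument value ..., lists and objects as JSON in quotes. step_arm: Moves the arm, as the interface text tells. Its arguments: {"type":"object","properties":{"increments":{"type":"string"}},"required":["increments"]}

```bash
ls; mkdir -p pics
python3 - <<'E'
from plant import *
import cv2
print(get_obs(), nose_length if not callable(nose_length) else nose_length())
for n in ["scene","side","wrist"]:
    c=capture(n); cv2.imwrite(f"pics/{n}0.png",c["frame"][:,:,::-1])
    print(n,c["K"],c["distortion"],c.get("extrinsics"),c.get("tool_from_camera"))
E
```

```text
pics
{'time': 0.0, 'joint_positions': array([-1.38402352e+00,  3.42683777e-01,  1.52504429e+00, -1.37596541e-05,
        1.27539813e+00, -1.46010218e-01]), 'dq': array([-0.00135599,  0.00160275, -0.00047472, -0.00054972,  0.00165386,
        0.00127876]), 'tau': array([ 5.72531353e-04, -4.31241417e+01, -2.44220048e+01,  7.18861562e-02,
        5.58011059e-02, -1.41264632e-04]), 'tool_pos': array([ 171.43289389, -495.75316193,  211.75567914]), 'tcp_rot': array([-3.14007352e+00, -2.10100244e-04,  3.32786886e-01]), 'contact_force': array([-0.92626948,  1.26966352,  0.38572253]), 'moment': array([-0.00864999, -0.04439813, -0.00503118]), 'grip_width': 91.84960314934692} 22.0
scene [[587.8436911    0.         328.12347222]
 [  0.         587.8436911  240.14055326]
 [  0.           0.           1.        ]] [-0.10642578  0.          0.          0.          0.        ] [[-7.92349868e-01 -6.10065463e-01  1.34814019e-03  4.50011324e+02]
 [-4.57926734e-01  5.93289857e-01 -6.62050037e-01  3.11482889e+02]
 [ 4.03094025e-01 -5.25192609e-01 -7.49458425e-01  1.20694573e+03]
 [ 0.00000000e+00  0.0000
[... 284 characters left out ...]
010e-02  4.06011412e+02]
 [-5.48309438e-01  5.03690888e-01 -6.67571906e-01  3.78974260e+02]
 [ 4.73240732e-01 -4.71271562e-01 -7.44275705e-01  1.34541631e+03]
 [ 0.00000000e+00  0.00000000e+00  0.00000000e+00  1.00000000e+00]] None
wrist [[344.5858491    0.         319.25798596]
 [  0.         344.5858491  235.52969085]
 [  0.           0.           1.        ]] [-0.00578032  0.          0.          0.          0.        ] None [[ 1.07653563e-03 -9.53823620e-01 -3.00365350e-01  8.04048978e+01]
 [ 9.99999017e-01  1.29649915e-03 -5.33007362e-04  5.16587340e-01]
 [ 8.97818433e-04 -3.00364481e-01  9.53824078e-01 -1.71644357e+02]
 [ 0.00000000e+00  0.00000000e+00  0.00000000e+00  1.00000000e+00]]
```

View pics/scene0.png

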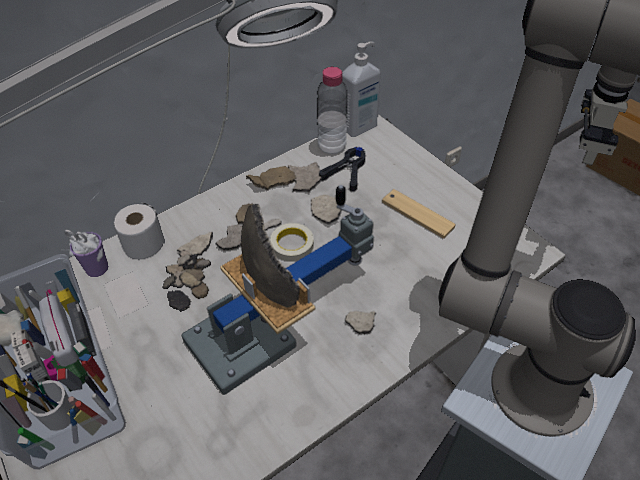

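View pics/side0.png

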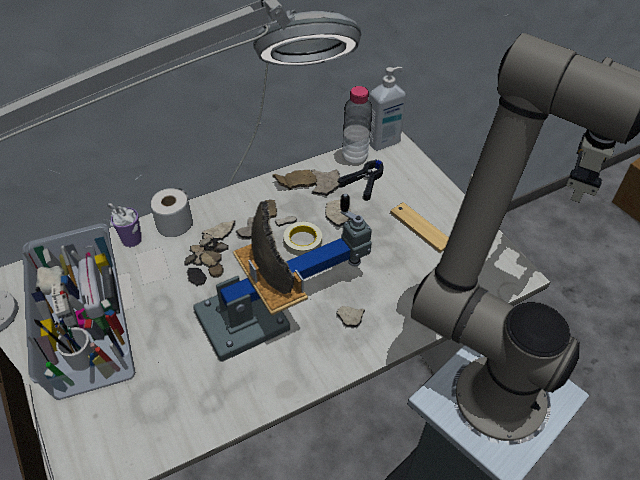

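View pics/wrist0.png

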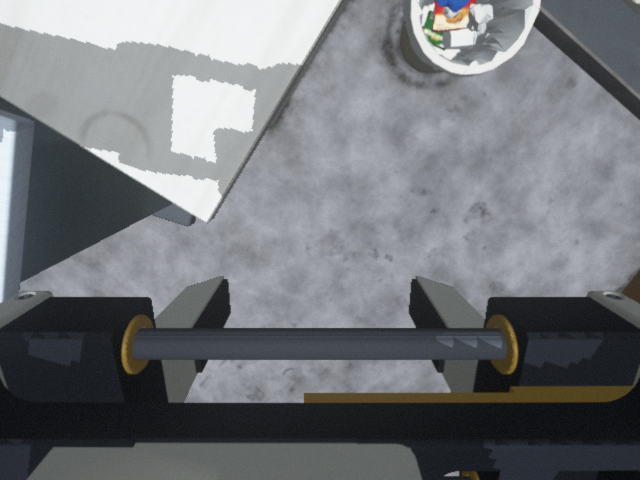

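```bash
cat > h.py <<'E'
import numpy as np, cv2
from plant import *
from scipy.spatial.transform import Rotation as R
def tcp(o):
    T=np.eye(4); T[:3,:3]=R.from_euler('xyz',o['tcp_rot']).as_matrix(); T[:3,3]=o['tool_pos']; return T
def snap(name,fn=None):
    o=get_obs(); c=capture(name)
    if name=='wrist': E=np.linalg.inv(tcp(o)@c['tool_from_camera'])
    else: E=c['extrinsics']
    d=dict(K=c['K'],D=np.array(c['distortion']),E=E,frame=c['frame'])
    if fn:
        cv2.imwrite(f'pics/{fn}.png',c['frame'][:,:,::-1]); np.savez(f'pics/{fn}.npz',**d)
    return d
def load(fn): return dict(np.load(f'pics/{fn}.npz'))
def ray(d,px):
    p=cv2.undistortPoints(np.array([[px]],float),d['K'],d['D'])[0,0]
    Rm=d['E'][:3,:3]; t=d['E'][:3,3]
    v=Rm.T@np.array([p[0],p[1],1]); return -Rm.T@t, v/np.linalg.norm(v)
def onz(d,px,z):
    o,v=ray(d,px); return o+v*(z-o[2])/v[2]
def tri(*obs):
    A=np.zeros((3,3));b=np.zeros(3)
    rs=[ray(d,p) for d,p in obs]
    for o,v in rs:
        P=np.eye(3)-np.outer(v,v);A+=P;b+=P@o
    x=np.linalg.solve(A,b)
    return x,[float(np.linalg.norm((np.eye(3)-np.outer(v,v))@(x-o))) for o,v in rs]
def proj(d,X):
    rv,_=cv2.Rodrigues(d['E'][:3,:3]); return cv2.projectPoints(np.array(X,float).reshape(-1,1,3),rv,d['E'][:3,3],d['K'],d['D'])[0][:,0]
def crop(fn,box,s,out):
    im=cv2.imread(f'pics/{fn}.png'); x0,y0,x1,y1=box
    cv2.imwrite(f'pics/{out}.png',cv2.resize(im[y0:y1,x0:x1],None,fx=s,fy=s,interpolation=cv2.INTER_CUBIC))
E
python3 - <<'E'
from h import *
s=snap('scene','s1'); q=snap('side','q1')
crop('s1',(300,160,480,280),4.4,'s1c'); crop('q1',(310,170,470,290),5,'q1c')
for p in [(395,190),(383,201),(454,223),(446,237)]: print(onz(s,p,15).round())
print(tri((s,(340,189)),(q,(345,197))), tri((s,(357,211)),(q,(356,218))))
E
```

```text
[ 569. -297.   15.]
[ 571. -242.   15.]
[ 382. -288.   15.]
[ 374. -233.   15.]
(array([561.16695688, -33.41472179, 220.88036286]), [0.35599880304247067, 0.3559988030424009]) (array([494.78835666,  -4.94705715, 216.96763946]), [0.1463257032380121, 0.14632570323813182])
```

View pics/s1c.png

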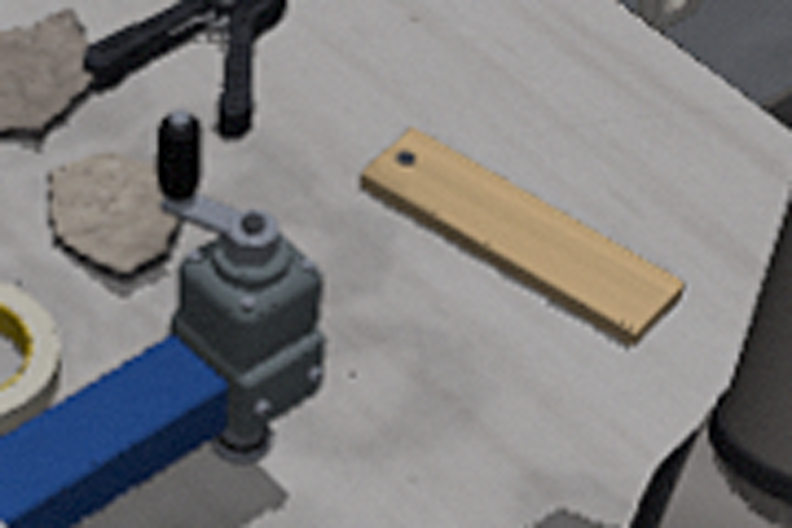

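View pics/q1c.png

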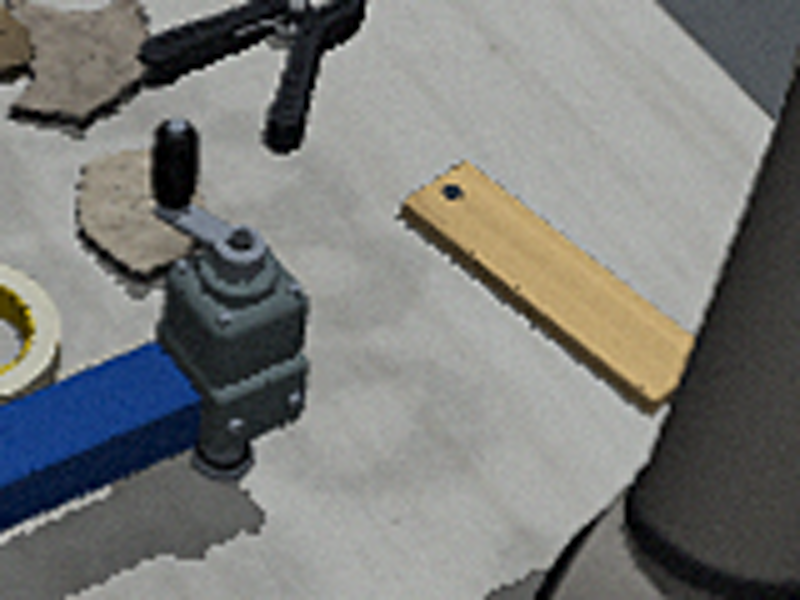

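Run:
```python
from h import *
s=load('s1');q=load('q1')
S=lambda u,v:(s,(300+u/4.4,160+v/4.4)); Q=lambda u,v:(q,(310+u/5,170+v/5))
P=dict(hubtop=((253,218),(241,235)),knobtop=((181,117),(177,124)),knobbot=((178,198),(171,205)),foot=((243,450),(221,468)),
b1=((411,128),(463,161)),b2=((361,180),(403,212)),b4=((630,338),(655,405)),hole=((405,158),(453,191)))
for k,(a,b) in P.items():
    x,e=tri(S(*a),Q(*b)); print(k,x.round(1),np.round(e,1), onz(*S(*a),15).round(), onz(*Q(*b),15).round())
print(onz(*S(684,285),15))
# arm top edges: z=130
for p in [(348,235),(357,251),(285,272),(300,283)]: print(p,onz(s,p,130).round())
```

```text
hubtop [511.9 -32.6 187.9] [0.4 0.4] [ 606. -175.   15.] [ 619. -158.   15.]
knobtop [551.6 -24.  241.1] [0. 0.] [ 692. -219.   15.] [ 709. -195.   15.]
knobbot [551.8 -23.5 185. ] [0.3 0.3] [ 651. -161.   15.] [ 664. -145.   15.]
foot [505.8 -26.1  16.1] [0.5 0.5] [507. -27.  15.] [506. -26.  15.]
b1 [ 583.9 -314.6   -3.9] [0.2 0.2] [ 574. -297.   15.] [ 573. -299.   15.]
b2 [ 588.8 -268.1  -17.6] [1.3 1.3] [ 573. -241.   15.] [ 569. -241.   15.]
b4 [ 400.9 -283.5  -47.4] [0.1 0.1] [ 380. -229.   15.] [ 374. -234.   15.]
hole [ 578.8 -302.   -17.1] [0.1 0.1] [ 563. -273.   15.] [ 560. -275.   15.]
[ 375.78925801 -284.50634683   15.        ]
(348, 235) [514.  -3. 130.]
(357, 251) [470.  23. 130.]
(285, 272) [557. 164. 130.]
(300, 283) [513. 167. 130.]
```

Request:
step_arm --increments "0 0 0.10 58 -30 -10 1; 0 0 0.20 116 -60 -20 1; 0 0 0.30 173 -90 -30 1; 0 0 0.39 231 -119 -40 1; 0 0 0.39 288 -148 -40 1; 0 0 0.39 288 -148 -40 1; 0 0 0.39 288 -148 -40 1"

```text
time: 1.12
tool_pos: [395.5, -261.9, 252.3]
tcp_rot: [3.141, 0.0, -0.055]
contact_force: [0.5, -0.5, -0.0]
grip_width: 91.5
```

Run:
```python
from h import *
w=snap('wrist','w1');o=get_obs();print(o['time'],o['tool_pos'],o['tcp_rot'],o['joint_positions'])
```

```text
1.175 [ 394.92795037 -262.72747359  252.20171582] [ 3.14125167e+00  7.45366456e-04 -5.67674821e-02] [-7.48272397e-01  2.18156213e-01  1.58460116e+00 -7.58217669e-04
  1.33919204e+00  8.79465458e-01]
```

View pics/w1.png

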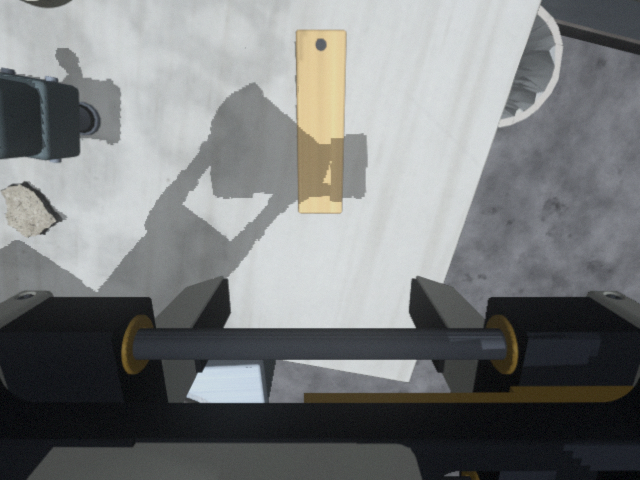

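```bash
python3 - <<'E'
from h import *
w=load('w1');s=load('s1');q=load('q1')
c=[(297,30),(346.5,30),(342.5,213),(298.5,213)]
P=[onz(w,p,15) for p in c]; print(np.round(P,1)); P=np.array(P)
print(np.linalg.norm(P[0]-P[3]),np.linalg.norm(P[0]-P[1]),P.mean(0), (P[0]+P[1]-P[2]-P[3])/2)
S=lambda u,v:(s,(300+u/4.4,160+v/4.4)); Q=lambda u,v:(q,(310+u/5,170+v/5))
for k,a,b,ww in [('b1',(411,128),(463,161),c[0+1]),('b2',(361,180),(403,212),c[0]),('hole',(405,158),(453,191),(320.5,44)),('foot',(243,450),(221,468),(92,120))]:
    x,e=tri(S(*a),Q(*b),(w,ww)); print(k,x.round(1),np.round(e,1))
E
python3 -c "
from h import *
crop('w1',(0,50,180,190),4.4,'w1c')"
```

```text
[[ 574.2 -249.    15. ]
 [ 571.4 -300.8   15. ]
 [ 374.4 -289.9   15. ]
 [ 377.3 -236.4   15. ]]
197.30671062234072 51.9246873863983 [ 474.32962093 -269.01724519   15.        ] [196.94166458 -11.75805377   0.        ]
b1 [ 574.  -300.5   12.2] [1.9 0.4 2. ]
b2 [ 576.3 -248.8    5.4] [1.7 1.9 0.3]
hole [ 560.2 -272.8   16.5] [2.2 1.6 0.8]
foot [498.9 -18.5  28. ] [1.9 0.3 2.1]
```

View pics/w1c.png

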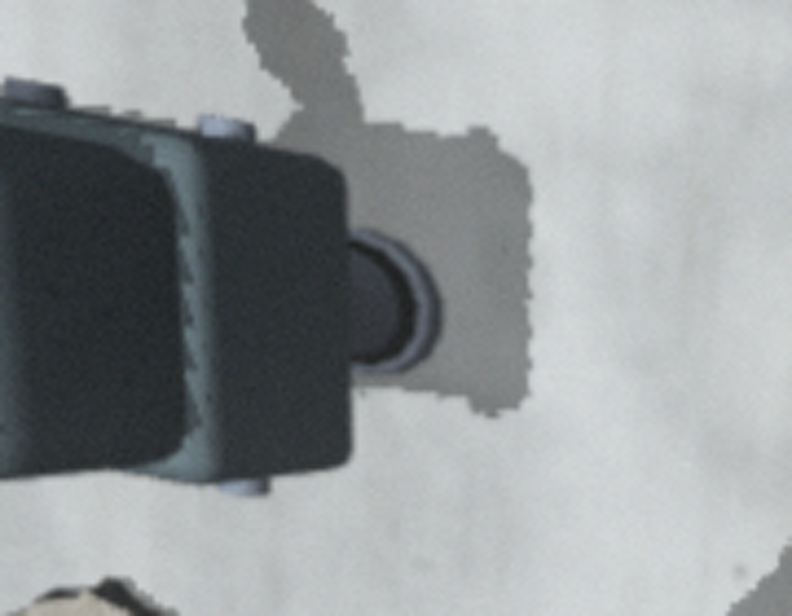

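Request:
step_arm --increments "0 0 0 -2.6 2 50 1; 0 0 0 -2.6 2 110 1; 0 0 0 -2.6 2 170 1; 0 0 0 -2.6 2 205 1; 0 0 0 -2.6 2 220 1; 0 0 0 -2.6 2 227 1; 0 0 0 -2.6 2 227 1; 0 0 0 -2.6 2 227 -1; 0 0 0 -2.6 2 227 -1; 0 0 0 -2.6 2 227 -1; 0 0 0 -2.6 2 227 -1; 0 0 0 -2.6 2 227 -1"

```text
time: 2.68
tool_pos: [392.7, -264.1, 25.5]
tcp_rot: [3.141, -0.0, -0.057]
contact_force: [-0.7, 0.2, 0.3]
grip_width: 46.3
```

Run:
```python
from h import *
w=snap('wrist','w2');o=get_obs();print(o)
```

```text
{'time': 2.725, 'joint_positions': array([-7.54090757e-01,  4.99197381e-01,  1.89259679e+00, -1.06939997e-04,
        7.49694560e-01,  8.73871023e-01]), 'dq': array([-0.00048266,  0.00379695, -0.00081733, -0.00055032,  0.00140134,
       -0.00022393]), 'tau': array([ 3.92303104e-03, -4.24631023e+01, -1.57872766e+01,  5.44212246e-02,
       -3.88635043e-02, -7.84957319e-05]), 'tool_pos': array([ 392.70241646, -264.06925938,   25.45536019]), 'tcp_rot': array([ 3.14147006e+00, -3.29128089e-05, -5.70871853e-02]), 'contact_force': array([0.26679559, 0.39993391, 0.00518747]), 'moment': array([-0.00735288, -0.00869268, -0.01407888]), 'grip_width': 42.65608274376703}
```

View pics/w2.png

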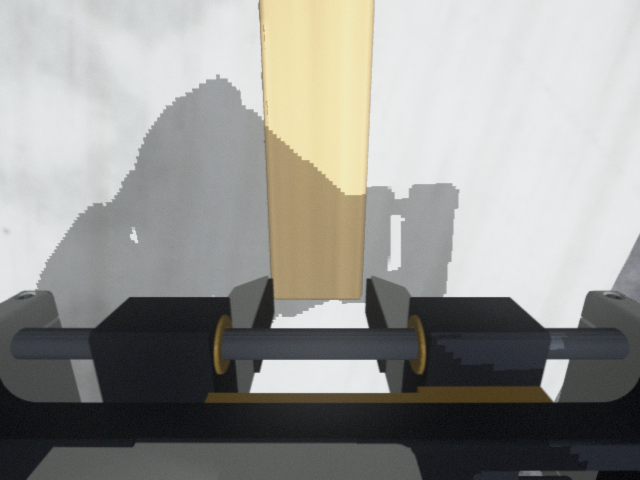

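Run:
```python
from h import *
w=load('w2')
for p in [(271,300),(363,298),(262,30),(373,30)]: print(onz(w,p,15),onz(w,p,0))
o=get_obs(); T=tcp(o)
print(proj(w,[(T@np.array([0,0,z,1]))[:3] for z in (0,3,22)]))
q=snap('side','q2'); s=snap('scene','s2'); o=get_obs();print(o['time'],o['grip_width'],o['contact_force'])
crop('s2',(380,160,540,280),5,'s2c')
```

```text
[ 377.73856226 -235.6514334    15.        ] [ 369.87454619 -232.85361174    0.        ]
[ 376.04161018 -289.79725784   15.        ] [ 368.03785818 -291.45808723    0.        ]
[ 518.00080465 -245.18178531   15.        ] [ 521.68671697 -243.16874279    0.        ]
[ 515.08702761 -296.98542955   15.        ] [ 518.53300425 -299.23817069    0.        ]
[[317.59222341 282.02631931]
 [317.62212933 279.70197625]
 [317.79254593 266.45771795]]
2.825 34.44837836419858 [ 0.33039842 -0.45178339 -0.961086  ]
```

View pics/s2c.png

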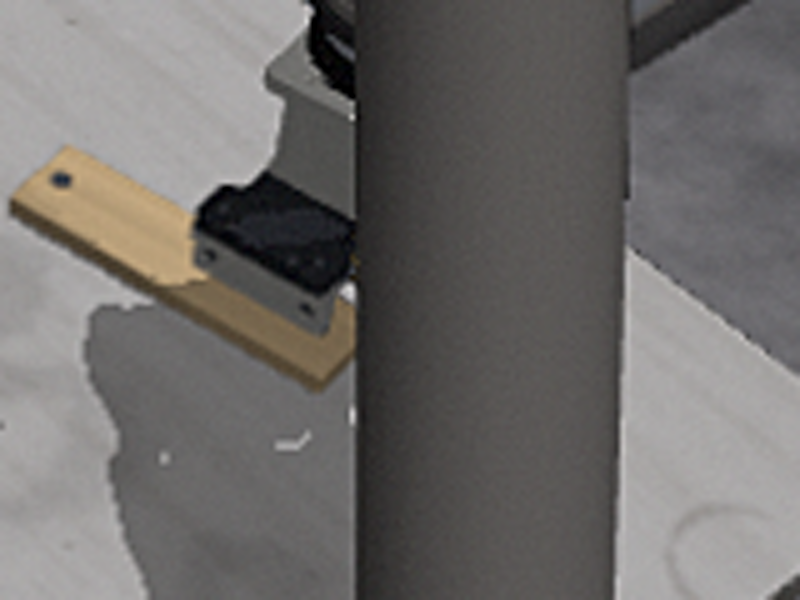

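Run:
```python
from h import *
w=snap('wrist','w3'); o=get_obs();print(o['time'],o['grip_width'],o['contact_force'])
crop('w3',(200,240,440,420),3.3,'w3c')
crop('q2',(380,170,540,290),5,'q2c')
T=tcp(o)
for y in (46,20):
  print(y,proj(w,[(T@np.array([x,s*y,z,1]))[:3] for z in (22,-15,-40) for x in (9.5,-9.5) for s in (-1,1)]).round())
```

```text
2.875 30.40833760074774 [-0.75431     0.25149257 -0.0835516 ]
46 [[241. 252.]
 [395. 252.]
 [243. 281.]
 [393. 281.]
 [225. 277.]
 [410. 278.]
 [228. 311.]
 [407. 312.]
 [209. 302.]
 [425. 302.]
 [213. 340.]
 [421. 340.]]
20 [[284. 252.]
 [351. 252.]
 [285. 281.]
 [350. 281.]
 [277. 277.]
 [358. 278.]
 [278. 311.]
 [357. 312.]
 [270. 302.]
 [364. 302.]
 [272. 340.]
 [362. 340.]]
```

View pics/w3c.png

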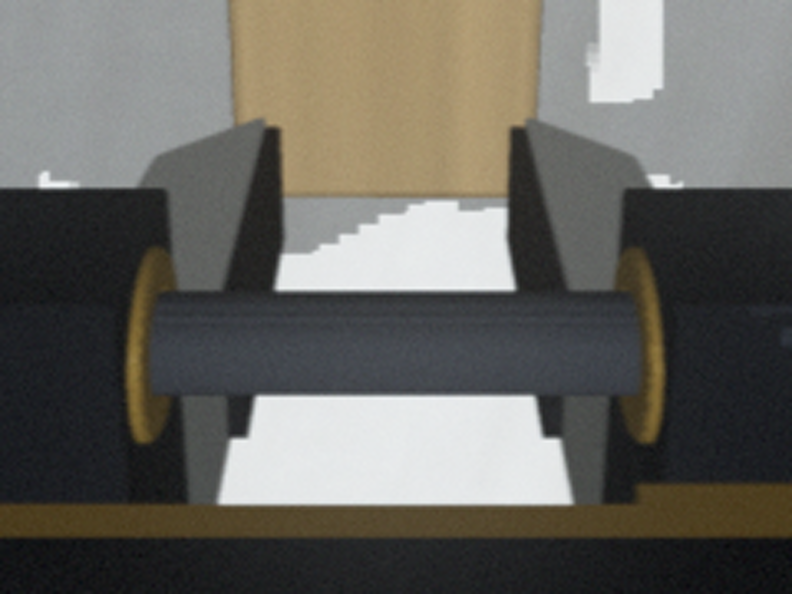

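View pics/q2c.png

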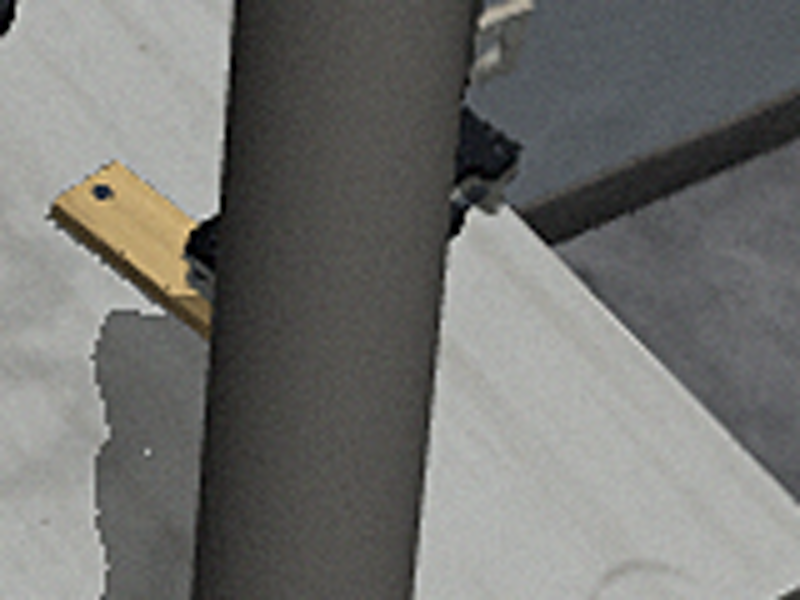

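Request:
step_arm --increments "0 0 0 0 0 0 1; 0 0 0 0 0 0 1; 0 0 0 0 0 0 1; 0 0 0 0 0 0 1; 0 0 0 0 0 0 1; 0 0 0 0 0 0 1; 0 0 0 0 0 0 1; 0 0 0 0 0 0 1"

```text
time: 3.88
tool_pos: [392.7, -264.1, 25.4]
tcp_rot: [3.141, -0.0, -0.057]
contact_force: [0.1, -0.2, -0.7]
grip_width: 91.8
```

Run:
```python
from h import *
print(nose_length)
w=snap('wrist','w4'); o=get_obs();print(o['time'],o['grip_width'],o['contact_force'],o['tool_pos'])
crop('w4',(120,220,320,370),4,'w4c')
s=snap('scene','s4')
crop('s4',(380,160,540,280),5,'s4c')
print(nose_length)
```

```text
22.0
3.925 91.93570154449039 [ 0.42476353 -1.04641979 -0.67669692] [ 392.68236825 -264.11498626   25.43620841]
22.0
```

View pics/w4c.png

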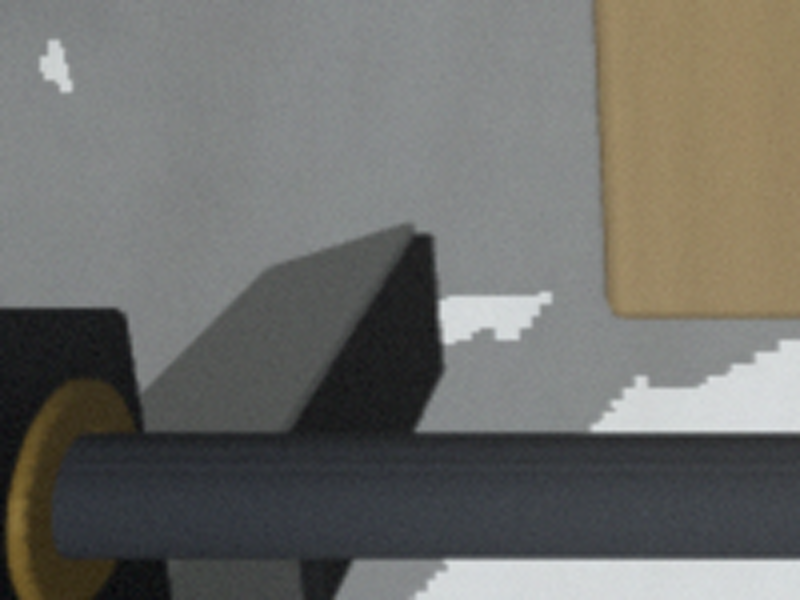

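View pics/s4c.png

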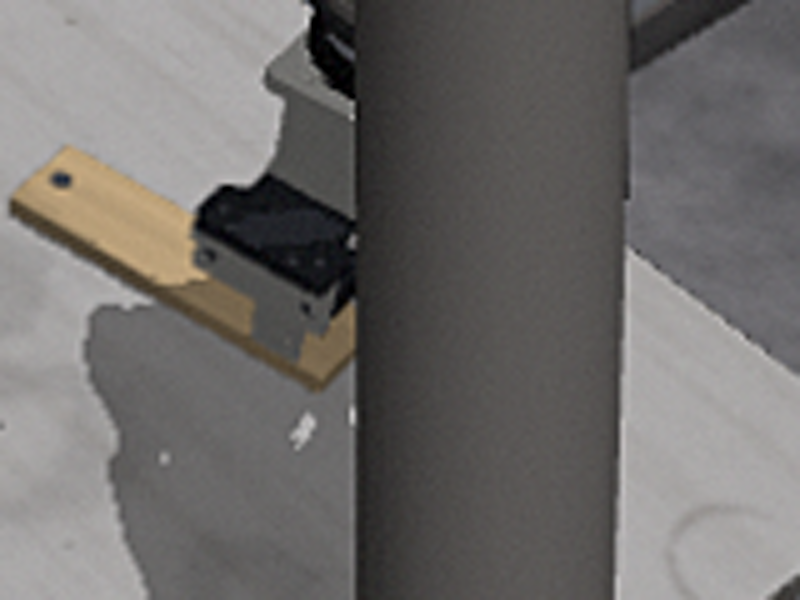

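Run:
```python
from h import *
s=load('s4')
for c in [(255,345),(298,358)]:
    o,v=ray(s,(380+c[0]/5,160+c[1]/5))
    for y in (-218,-208,-200):
        print(c,y,(o+v*(y-o[1])/v[1]).round(1))
T=tcp(get_obs())
for zt in (22,0,-12): print(zt,((proj(s,[(T@np.array([x,-y,zt,1]))[:3] for x in(9.5,-9.5) for y in(46,65)])-[380,160])*5).round())
```

```text
(255, 345) -218 [ 411.6 -218.    32.4]
(255, 345) -208 [ 407.4 -208.    43.9]
(255, 345) -200 [ 404. -200.   53.]
(298, 358) -218 [ 387.8 -218.    38.8]
(298, 358) -208 [ 383.8 -208.    50.2]
(298, 358) -200 [ 380.6 -200.    59.3]
22 [[260. 389.]
 [239. 410.]
 [291. 407.]
 [270. 429.]]
0 [[266. 360.]
 [244. 381.]
 [297. 378.]
 [276. 400.]]
-12 [[269. 344.]
 [247. 365.]
 [301. 362.]
 [279. 384.]]
```

Request:
step_arm --increments "0 0 0 0 0 10 1; 0 0 0 0 0 20 1; 0 0 0 0 0 25 1; 0 0 0 0 0 25 1"

```text
time: 4.47
tool_pos: [392.3, -263.8, -0.2]
tcp_rot: [-3.141, 0.001, -0.057]
contact_force: [-0.3, -1.2, 0.5]
grip_width: 92.1
```

Run:
```python
from h import *
s=snap('scene','s5')
crop('s5',(380,160,540,280),5,'s5c')
T=tcp(get_obs());print(T[:3,3])
for zt in (22,0,-12): print(zt,((proj(s,[(T@np.array([x,-y,zt,1]))[:3] for x in(9.5,-9.5) for y in(46,65)])-[380,160])*5).round())
```

```text
[ 3.92569090e+02 -2.64010850e+02  1.25504386e-01]
22 [[253. 422.]
 [232. 443.]
 [284. 440.]
 [263. 462.]]
0 [[259. 394.]
 [238. 415.]
 [290. 412.]
 [269. 434.]]
-12 [[262. 378.]
 [241. 399.]
 [294. 396.]
 [272. 418.]]
```

View pics/s5c.png

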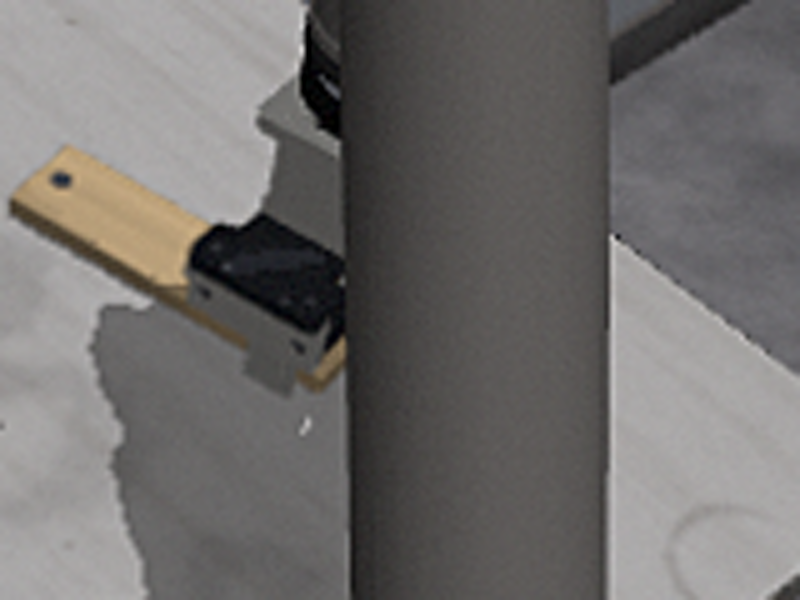

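Request:
step_arm --increments "0 0 0 0 0 5 1; 0 0 0 0 0 8 1; 0 0 0 0 0 8 1"

```text
time: 4.9
tool_pos: [392.6, -264.0, -7.8]
tcp_rot: [-3.141, 0.0, -0.057]
contact_force: [-0.8, 0.9, -0.1]
grip_width: 91.7
```

Request:
step_arm --increments "0 0 0 0 0 0 -1; 0 0 0 0 0 0 -1; 0 0 0 0 0 0 -1; 0 0 0 0 0 0 -1; 0 0 0 0 0 0 -1; 0 0 0 0 0 0 -1"

```text
time: 5.65
tool_pos: [392.6, -264.0, -7.5]
tcp_rot: [-3.142, 0.0, -0.057]
contact_force: [-0.9, 0.6, 1.5]
grip_width: 53.4
```

Run:
```python
from h import *
w=snap('wrist','w6'); o=get_obs();print(o['time'],o['grip_width'],o['contact_force'],o['tool_pos'],o['tcp_rot'])
```

```text
5.7 53.68089689818777 [-0.35970111  0.91229353  3.01775729] [ 392.623076   -264.00545696   -7.53626718] [-3.14150986e+00  1.16486180e-04 -5.72010662e-02]
```

View pics/w6.png

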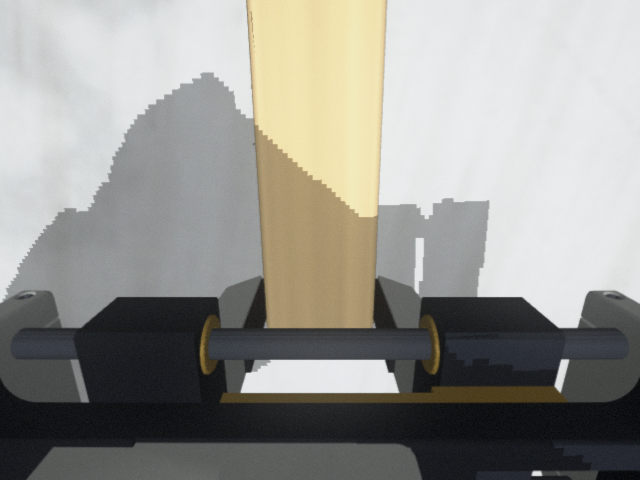

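Run:
```python
from h import *
s=load('s1')
for n,p in dict(plier=(353,189.5),plier2=(350,187),sh=(328,222),tape=(313,240),smallsh_tl=(346,316),smallsh_r=(376,322),smtop=(360,308)).items(): print(n,onz(s,p,0).round())
```

```text
plier [ 669. -242.    0.]
plier2 [ 681. -245.    0.]
sh [ 648. -104.    0.]
tape [640. -31.   0.]
smallsh_tl [438. 103.   0.]
smallsh_r [375.  75.   0.]
smtop [425.  65.   0.]
```

Request:
step_arm --increments "0 0 -0.10 3 1 0 -1; 0 0 -0.21 6 2 0 -1; 0 0 -0.32 10 3 0 -1; 0 0 -0.43 13 4 0 -1; 0 0 -0.54 16 5 0 -1; 0 0 -0.65 20 6 0 -1; 0 0 -0.76 24 7 0 -1; 0 0 -0.87 27 8 0 -1; 0 0 -0.98 30 8 0 -1; 0 0 -1.09 34 9 0 -1; 0 0 -1.20 37 10 0 -1; 0 0 -1.30 40 11 0 -1; 0 0 -1.36 42 11.6 0 -1; 0 0 -1.36 42 11.6 0 -1"

```text
time: 7.45
tool_pos: [434.2, -278.3, -7.5]
tcp_rot: [3.141, 0.0, 1.303]
contact_force: [1.7, -0.1, 2.1]
grip_width: 53.3
```

Run:
```python
from h import *
w=snap('wrist','w7'); o=get_obs();print(o['time'],o['grip_width'],o['contact_force'],o['tool_pos'],o['tcp_rot'])
s=snap('scene','s7');crop('s7',(300,160,480,280),4.4,'s7c')
```

```text
7.5 53.49123067900626 [-0.07851566  0.06683542  1.23803099] [ 434.06369389 -278.30107531   -7.54359088] [3.1411921e+00 4.2892611e-04 1.3017511e+00]
```

View pics/w7.png

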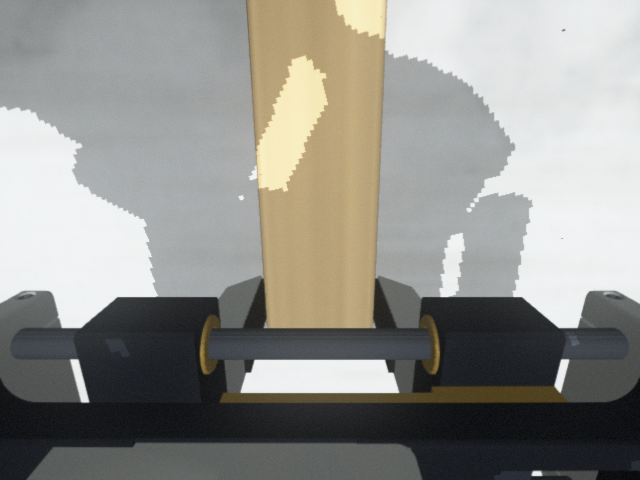

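View pics/s7c.png

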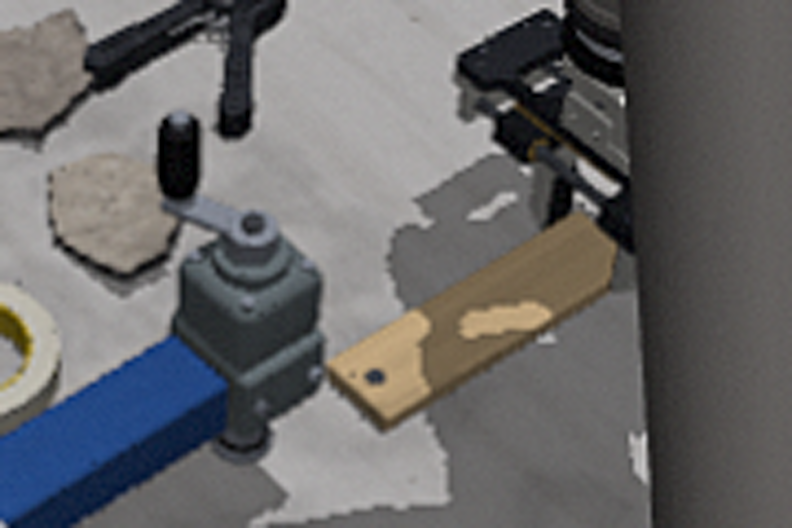

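Run:
```python
from h import *
w=load('w1');s=load('s1');q=load('q1')
S=lambda u,v:(s,(300+u/4.4,160+v/4.4)); Q=lambda u,v:(q,(310+u/5,170+v/5)); W=lambda u,v:(w,(u/4.4,50+v/4.4))
x,e=tri(S(242,446),Q(221,462),W(370,301)); print(x,e)
x,e=tri(S(242,446),W(370,301)); print(x,e)
# draw fit: foot disk at z
t=np.linspace(0,2*np.pi,60)
for z in (25,35,45):
  for nm,d,X in (('W',w,None),):
    c=onz(*W(370,301),z)
    pts=proj(w,np.c_[c[0]+17*np.cos(t),c[1]+17*np.sin(t),0*t+z]); print(z,c.round(1),((pts-[0,50])*4.4).min(0).round(),((pts-[0,50])*4.4).max(0).round())
    ps=proj(s,np.c_[c[0]+17*np.cos(t),c[1]+17*np.sin(t),0*t+z]); print('   S',((ps-[300,160])*4.4).min(0).round(),((ps-[300,160])*4.4).max(0).round())
# crank hub/knob and jack axis from wrist? 
w7=load('w7')
for z in (0,15):
  for p in [(247,0),(385,0),(262,250),(377,250)]: print(z,p,onz(w7,p,z).round(1))
```

```text
[498.73730145 -15.94956659  35.37308785] [1.0462754938142624, 0.9364992010258573, 0.16243368353170998]
[499.10983434 -15.54416451  35.15551126] [0.5494770293094178, 0.5494770293095452]
25 [499.2  -9.2  25. ] [301. 228.] [439. 372.]
   S [204. 441.] [267. 490.]
35 [498.6 -15.7  35. ] [299. 227.] [441. 374.]
   S [212. 423.] [275. 472.]
45 [498.  -22.1  45. ] [297. 225.] [442. 375.]
   S [221. 404.] [284. 453.]
0 (247, 0) [ 439.2 -144.2    0. ]
0 (385, 0) [ 494.  -159.2    0. ]
0 (262, 250) [ 411.1 -249.9    0. ]
0 (377, 250) [ 467.2 -265.3    0. ]
15 (247, 0) [ 440.6 -149.4   15. ]
15 (385, 0) [ 490.4 -163.    15. ]
15 (262, 250) [ 415.1 -245.4   15. ]
15 (377, 250) [ 466.1 -259.3   15. ]
```

```bash
python3 -c "
from h import *
crop('s7',(380,100,580,250),4,'s7d')
T=tcp(get_obs());s=load('s7')
C=[(T@np.array([80.4,0,z,1]))[:3] for z in (-171.6,-150,-190)];print(np.round(C,0),(proj(s,C)-[380,100])*4)"
```

```text
[[ 455. -201.  164.]
 [ 455. -201.  142.]
 [ 455. -201.  182.]] [[154.08993206 347.73019301]
 [149.9224619  374.27043089]
 [157.70810053 324.6398879 ]]
```

View pics/s7d.png

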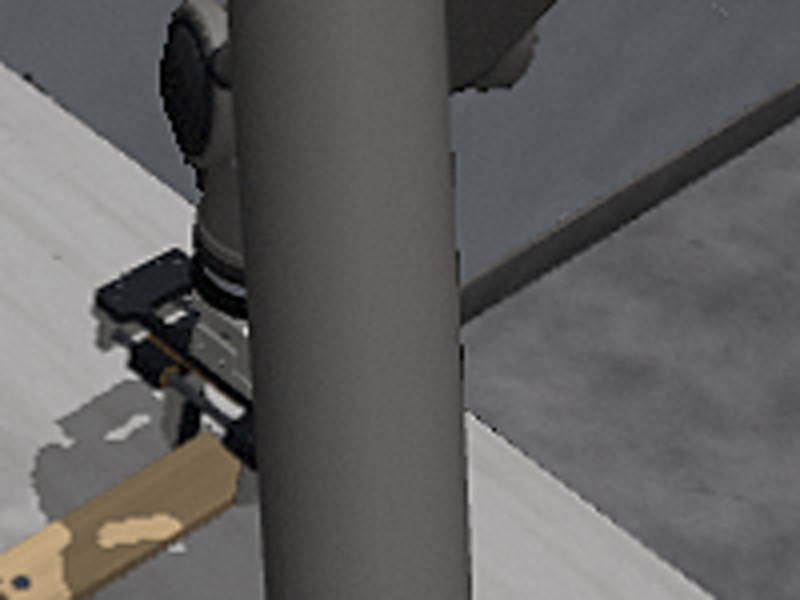

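Request:
step_arm --increments "0 0 0 15 -5.5 0 -1; 0 0 0 30 -5.5 0 -1; 0 0 0 45 -5.5 0 -1; 0 0 0 60 -5.5 0 -1; 0 0 0 75 -5.5 0 -1; 0 0 0 90 -5.5 0 -1; 0 0 0 105 -5.5 0 -1; 0 0 0 115 -5.5 0 -1; 0 0 0 119.5 -5.5 0 -1; 0 0 0 119.5 -5.5 0 -1; 0 0 0 119.5 -5.5 0 -1"

```text
time: 8.93
tool_pos: [460.3, -161.1, -7.6]
tcp_rot: [-3.141, -0.001, 1.302]
contact_force: [1.2, 2.4, 3.8]
grip_width: 53.3
```

Run:
```python
from h import *
s=snap('scene','s8');q=snap('side','q8');w=snap('wrist','w8');o=get_obs();print(o['time'],o['grip_width'],o['contact_force'],o['tool_pos'],o['tcp_rot'])
crop('s8',(300,160,480,280),4.4,'s8c')
crop('q8',(310,170,470,290),5,'q8c')
```

```text
9.075 53.64782983810801 [0.56041025 3.86209418 3.8031916 ] [ 460.2213492  -161.36527394   -7.55119791] [-3.14148610e+00 -2.50426799e-04  1.30229040e+00]
```

View pics/s8c.png

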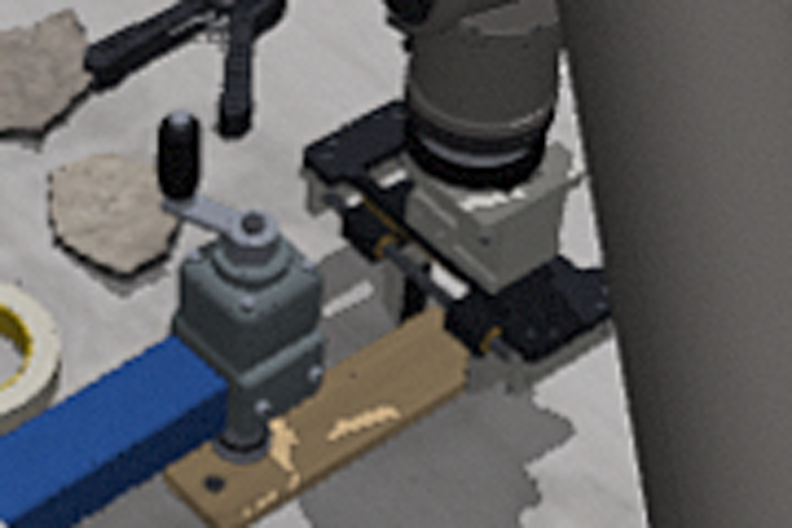

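View pics/w8.png

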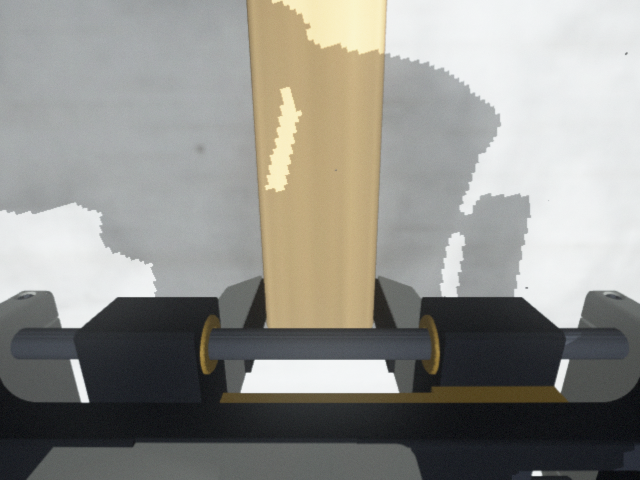

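View pics/q8c.png

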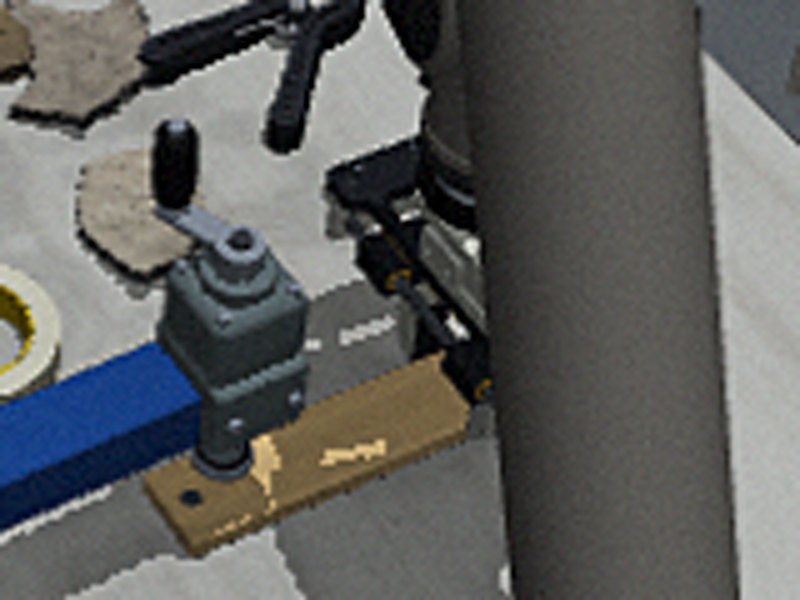

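Run:
```python
from h import *
t=np.linspace(0,2*np.pi,80)
for n,off,k in (('s8',(300,160),4.4),('q8',(310,170),5)):
    d=load(n); im=cv2.imread(f'pics/{n}c.png')
    for z,col in ((15,(0,0,255)),(37,(0,255,0))):
        p=(proj(d,np.c_[498.6+17*np.cos(t),-16.5+17*np.sin(t),0*t+z])-off)*k
        cv2.polylines(im,[p.astype(int)],True,col,1)
    p=(proj(d,[(498.6,-16.5,z) for z in (15,80,205,240)])-off)*k
    cv2.polylines(im,[p.astype(int)],False,(255,0,255),1)
    cv2.imwrite(f'pics/{n}o.png',im)
```

```text
(no output)
```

View pics/s8o.png

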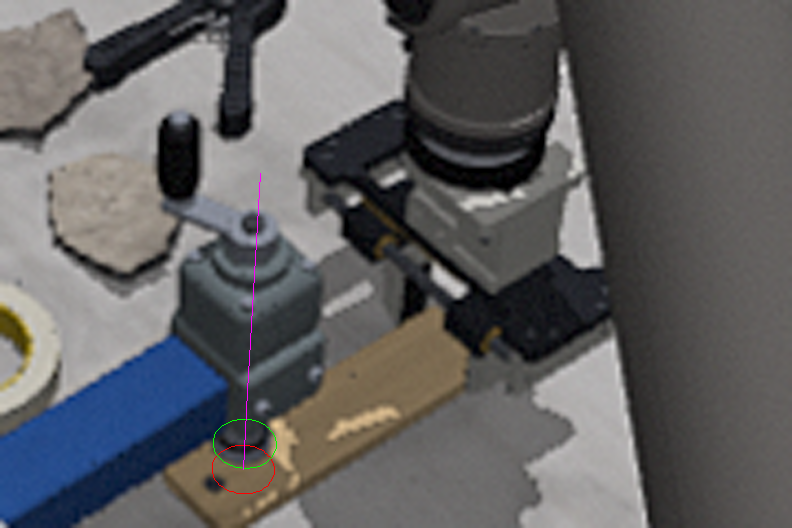

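View pics/q8o.png

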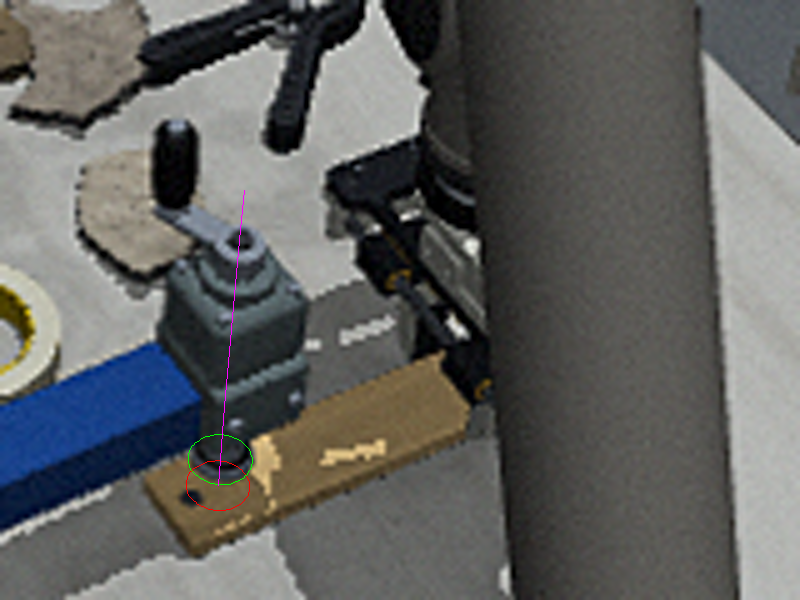

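Request:
step_arm --increments "0 0 0 0 0 0 1; 0 0 0 0 0 0 1; 0 0 0 0 0 0 1; 0 0 0 0 0 0 1; 0 0 0 0 0 0 1; 0 0 0 0 0 -20 1; 0 0 0 0 0 -60 1; 0 0 0 0 0 -115 1; 0 0 0 0 0 -170 1; 0 0 0 0 0 -225 1; 0 0 0 10 0 -280 1; 0 0 0 40 0 -320 1; 0 0 0 40 0 -320 1; 0 0 0 40 0 -320 1"

```text
time: 10.82
tool_pos: [470.4, -122.7, 311.5]
tcp_rot: [-3.14, 0.0, 1.303]
contact_force: [-0.3, 0.2, -0.5]
grip_width: 91.8
```

Run:
```python
from h import *
w=snap('wrist','w9');o=get_obs();print(o['time'],o['grip_width'],o['contact_force'],o['tool_pos'],o['tcp_rot'],o['joint_positions'])
s=snap('scene','s9');crop('s9',(300,160,480,280),4.4,'s9c')
```

```text
10.875 91.71445329845426 [-0.09260984 -1.02512495 -0.53188822] [ 470.15541974 -122.89658358  310.94166535] [-3.13886964e+00 -9.53621254e-06  1.30266803e+00] [-4.13280681e-01  2.10433154e-01  1.43482851e+00 -3.85421758e-04
  1.49902675e+00 -1.45124239e-01]
```

View pics/w9.png

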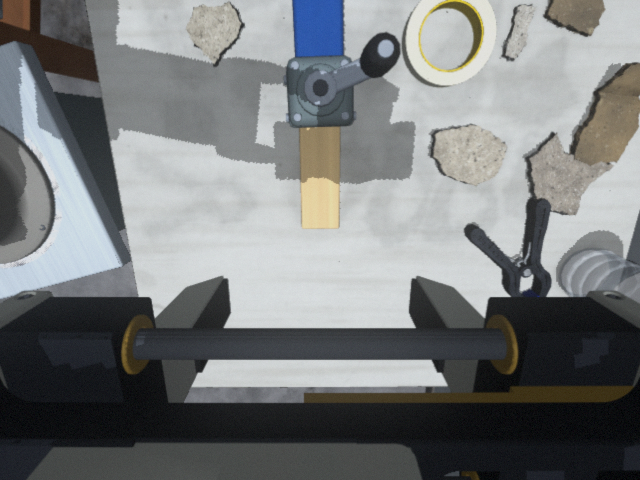

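View pics/s9c.png

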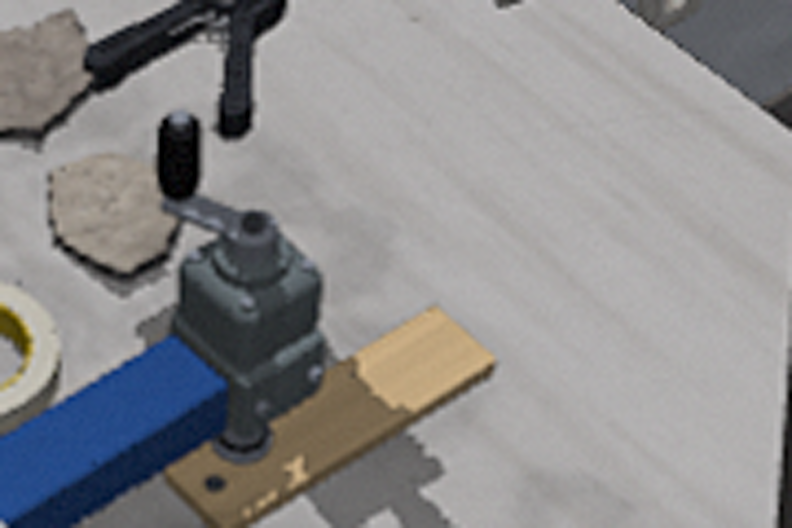

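Run:
```python
from h import *
w=load('w9');s=load('s9')
crop('w9',(270,0,430,130),5,'w9c')
S=lambda u,v:(s,(300+u/4.4,160+v/4.4))
print('hub',tri(S(256,217),(w,(320,87))))
print('knobtop',tri(S(181,116),(w,(386.5,46))))
a,b=onz(w,(302,228),15),onz(w,(340,228),15);m=(a+b)/2; print(a,b,m)
```

```text
hub (array([499.30278317, -17.31339757, 209.31179451]), [0.755011283826832, 0.7550112838267827])
knobtop (array([541.44702343, -10.95742074, 257.07090469]), [0.6339749446172886, 0.6339749446175252])
[ 431.00525545 -169.50449674   15.        ] [ 482.85790147 -183.63117614   15.        ] [ 456.93157846 -176.56783644   15.        ]
```

View pics/w9c.png

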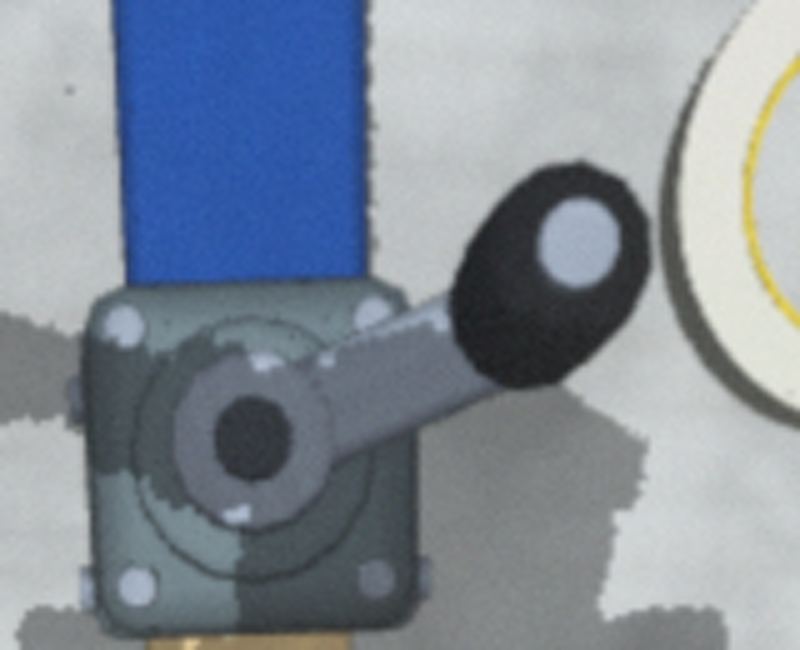

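Request:
step_arm --increments "0 0 0 40 12 0 1; 0 0 0 85 26 0 1; 0 0 0 127 38.7 0 1; 0 0 0 127 38.7 0 1; 0 0 0 127 38.7 30 1; 0 0 0 127 38.7 60 1; 0 0 0 127 38.7 60 1"

```text
time: 11.8
tool_pos: [539.9, -11.5, 249.7]
tcp_rot: [-3.135, 0.001, 1.301]
contact_force: [0.2, -0.0, -0.1]
grip_width: 92.0
```

Run:
```python
from h import *
w=snap('wrist','w10');o=get_obs();print(o['time'],o['grip_width'],o['contact_force'],o['tool_pos'],o['tcp_rot'],o['joint_positions'])
s=snap('scene','s10');crop('s10',(280,120,480,270),4,'s10c')
```

```text
11.85 91.69730100036418 [ 0.31858327 -0.08750094  1.13434123] [541.02381588 -11.51529535 251.64234321] [-3.13880014e+00  6.47912648e-04  1.30163928e+00] [-1.62720450e-01  3.46573862e-01  1.40770802e+00 -3.53327959e-04
  1.39015632e+00  1.06501471e-01]
```

View pics/w10.png

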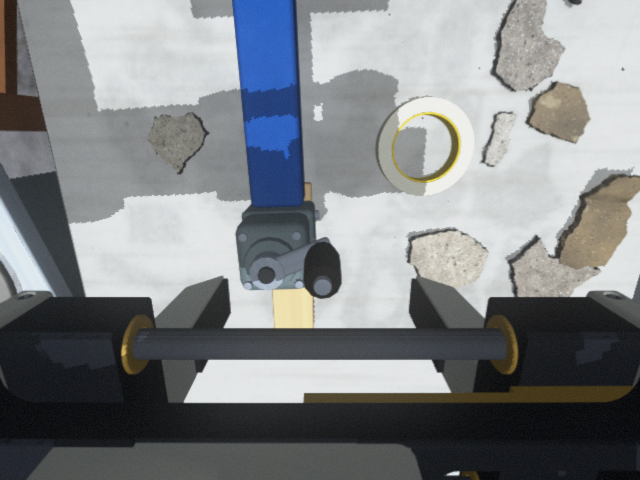

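View pics/s10c.png

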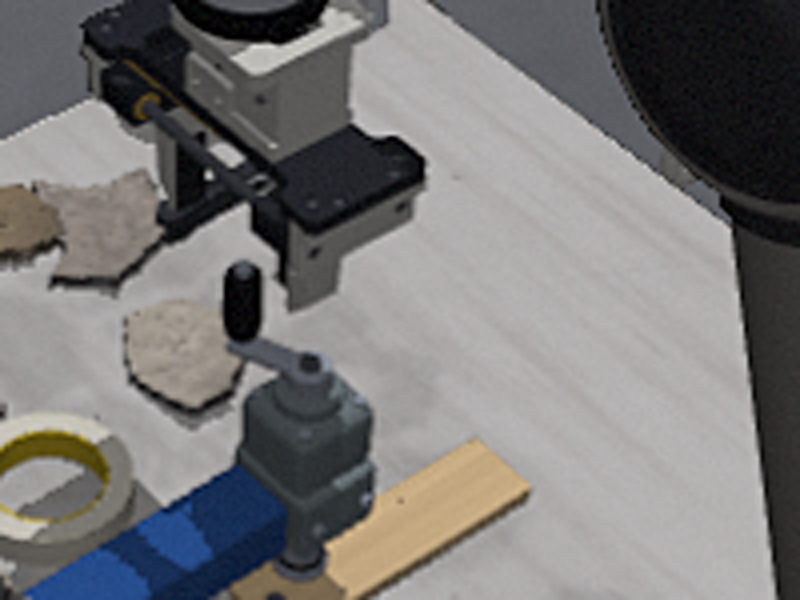

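Run:
```python
from h import *
w=load('w10');s=load('s10');w9=load('w9');s9=load('s9')
print(tri((w,(322,285)),(w9,(386.5,47))), tri((w,(322,285)),(s,(280+244/4,120+266/4))))
print(tri((w,(267,271)),(w9,(320,87))))
for z in(255,257): print(onz(w,(322,285),z))
```

```text
(array([541.00823849, -11.24474511, 254.6923287 ]), [0.2760024024251217, 0.2760024024253177]) (array([541.26998522,  -9.31274383, 258.37984028]), [0.07018740111240289, 0.07018740111226038])
(array([499.09480692, -16.68170519, 198.22748904]), [0.17578820320179153, 0.17578820320179034])
[540.81229566 -10.95198511 255.        ]
[541.06328573 -10.02337517 257.        ]
```

Request:
step_arm --increments "0 0 0 0 0 20 1; 0 0 0 0 0 36 1; 0 0 0 0 0 44 1; 0 0 0 0 0 44 1; 0 0 0 0 0 44 -1; 0 0 0 0 0 44 -1; 0 0 0 0 0 44 -1; 0 0 0 0 0 44 -1; 0 0 0 0 0 44 -1; 0 0 0 0 0 44 -1; 0 0 0 0 0 44 -1; 0 0 0 0 0 44 -1; 0 0 0 0 0 44 -1"

```text
time: 13.52
tool_pos: [541.7, -10.6, 208.4]
tcp_rot: [-3.141, 0.0, 1.303]
contact_force: [-0.2, 0.1, 0.9]
grip_width: 21.1
```

Run:
```python
from h import *
s=snap('scene','s11');crop('s11',(280,120,480,270),4,'s11c')
fs=[]
for i in range(4):
    capture('side'); o=get_obs(); fs.append(o['contact_force'])
print(o['time'],o['grip_width'],np.mean(fs,0),np.std(fs,0),o['tool_pos'],o['tcp_rot'])
```

```text
13.775 21.50375731491787 [-0.63467974  0.05891017  0.36649752] [0.1769468  0.46780328 0.41917698] [541.7340778  -10.56152248 208.36990299] [-3.14140327e+00  8.62492612e-05  1.30280258e+00]
```

View pics/s11c.png

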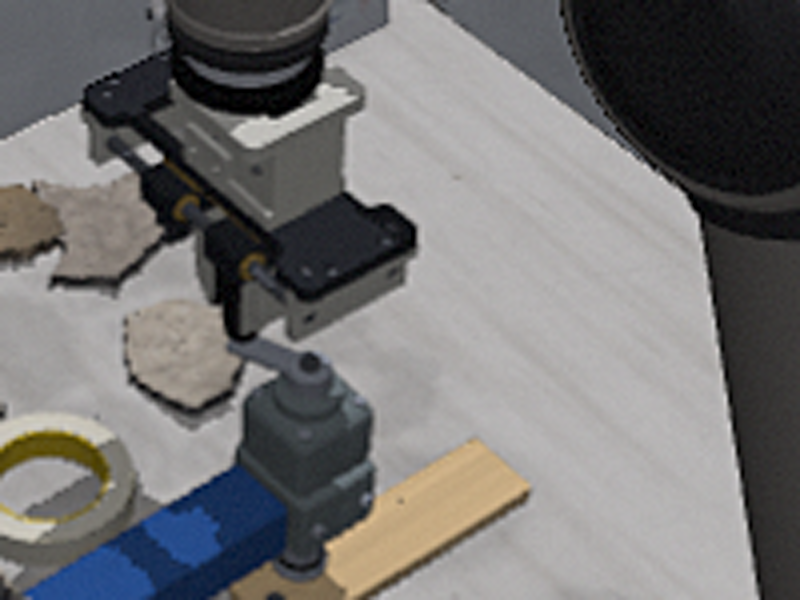

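```bash
cat > arc.py <<'E'
import sys,numpy as np
# start angle, end angle, step (deg, cw), R
a0,a1,st,R=map(float,sys.argv[1:5]); yaw=1.303
tx=np.array([np.cos(yaw),np.sin(yaw)]);ty=np.array([np.sin(yaw),-np.cos(yaw)])
n=int(round((a0-a1)/st)); out=[]
f=lambda a:R*np.array([np.cos(np.radians(a)),np.sin(np.radians(a))])
for i in range(1,n+1):
    d=f(a0-i*(a0-a1)/n)-f(a0); out.append(f"0 0 0 {d@tx:.1f} {d@ty:.1f} 0 -1")
print("; ".join(out))
E
cat > frc.py <<'E'
from h import *
import sys
C=np.array([float(sys.argv[1]),float(sys.argv[2])]) if len(sys.argv)>2 else np.array([500.2,-16.9])
fs=[];ps=[]
n=4
for i in range(n):
    capture('side'); o=get_obs(); fs.append(o['contact_force']);ps.append(o['tool_pos'])
p=np.mean(ps,0);f=np.mean(fs,0); r=p[:2]-C; R_=np.linalg.norm(r); u=r/R_; t=np.array([u[1],-u[0]])
print('t',o['time'],'pos',p.round(2),'R',R_.round(2),'ang',np.degrees(np.arctan2(r[1],r[0])).round(2),'f',f.round(2),'rad',(f[:2]@u).round(2),'tan(cw)',(f[:2]@t).round(2),'w',o['grip_width'].round(2))
E
python3 arc.py 8.6 -81.4 7.5 42
```

```text
0 0 0 -5.2 1.9 0 -1; 0 0 0 -10.5 3.1 0 -1; 0 0 0 -16.0 3.6 0 -1; 0 0 0 -21.5 3.4 0 -1; 0 0 0 -26.9 2.4 0 -1; 0 0 0 -32.1 0.8 0 -1; 0 0 0 -37.1 -1.5 0 -1; 0 0 0 -41.8 -4.4 0 -1; 0 0 0 -46.0 -7.9 0 -1; 0 0 0 -49.7 -12.0 0 -1; 0 0 0 -52.9 -16.5 0 -1; 0 0 0 -55.4 -21.3 0 -1
```

Request:
step_arm --increments "0 0 0 -5.2 1.9 0 -1; 0 0 0 -10.5 3.1 0 -1; 0 0 0 -16.0 3.6 0 -1; 0 0 0 -21.5 3.4 0 -1"

```text
time: 14.28
tool_pos: [539.6, -30.6, 208.4]
tcp_rot: [-3.141, -0.003, 1.303]
contact_force: [0.6, 7.3, 0.4]
grip_width: 21.4
```

```bash
python3 frc.py; python3 arc.py -21.4 -111.4 7.5 42
```

```text
0 0 0 -5.4 -0.9 0 -1; 0 0 0 -10.7 -2.6 0 -1; 0 0 0 -15.6 -4.9 0 -1; 0 0 0 -20.3 -7.8 0 -1; 0 0 0 -24.5 -11.3 0 -1; 0 0 0 -28.2 -15.4 0 -1; 0 0 0 -31.4 -19.9 0 -1; 0 0 0 -34.0 -24.7 0 -1; 0 0 0 -35.9 -29.9 0 -1; 0 0 0 -37.1 -35.2 0 -1; 0 0 0 -37.6 -40.7 0 -1; 0 0 0 -37.3 -46.2 0 -1Traceback (most recent call last):
  File "frc.py", line 9, in <module>
    print('t',o['time'],'pos',p.round(2),'R',R_.round(2),'ang',np.degrees(np.arctan2(r[1],r[0])).round(2),'f',f.round(2),'rad',(f[:2]@u).round(2),'tan(cw)',(f[:2]@t).round(2),'w',o['grip_width'].round(2))
                                                                                                                                                                                   ^^^^^^^^^^^^^^^^^^^^^
AttributeError: 'float' object has no attribute 'round'
```

```bash
sed -i "s/o\['grip_width'\].round(2)/round(o['grip_width'],2)/; s/'tan(cw)',(f/'resist',-(f/" frc.py; python3 frc.py
```

```text
t 14.675 pos [539.41 -31.04 208.37] R 41.68 ang -19.83 f [-0.43  4.57  0.46] rad -1.96 resist 4.15 w 21.42
```

Request:
step_arm --increments "0 0 0 -5.4 -0.9 0 -1; 0 0 0 -10.7 -2.6 0 -1; 0 0 0 -15.6 -4.9 0 -1; 0 0 0 -20.3 -7.8 0 -1; 0 0 0 -24.5 -11.3 0 -1; 0 0 0 -28.2 -15.4 0 -1; 0 0 0 -31.4 -19.9 0 -1; 0 0 0 -34.0 -24.7 0 -1; 0 0 0 -35.9 -29.9 0 -1; 0 0 0 -37.1 -35.2 0 -1; 0 0 0 -37.6 -40.7 0 -1; 0 0 0 -37.3 -46.2 0 -1"

```text
time: 16.18
tool_pos: [487.0, -56.1, 208.5]
tcp_rot: [3.137, -0.001, 1.303]
contact_force: [7.7, -0.1, -4.4]
grip_width: 21.5
```

```bash
python3 frc.py; python3 arc.py -111.4 -201.4 7.5 42;python3 -c "
from h import *
s=snap('scene','s12');crop('s12',(280,150,460,270),4.4,'s12c')"
```

```text
t 16.375 pos [486.45 -55.9  208.46] R 41.35 ang -109.42 f [ 5.91  1.31 -4.3 ] rad -3.2 resist 5.14 w 21.11
0 0 0 0.9 -5.4 0 -1; 0 0 0 2.6 -10.7 0 -1; 0 0 0 4.9 -15.6 0 -1; 0 0 0 7.8 -20.3 0 -1; 0 0 0 11.3 -24.5 0 -1; 0 0 0 15.4 -28.2 0 -1; 0 0 0 19.9 -31.4 0 -1; 0 0 0 24.7 -34.0 0 -1; 0 0 0 29.9 -35.9 0 -1; 0 0 0 35.2 -37.1 0 -1; 0 0 0 40.7 -37.6 0 -1; 0 0 0 46.2 -37.3 0 -1
```

View pics/s12c.png

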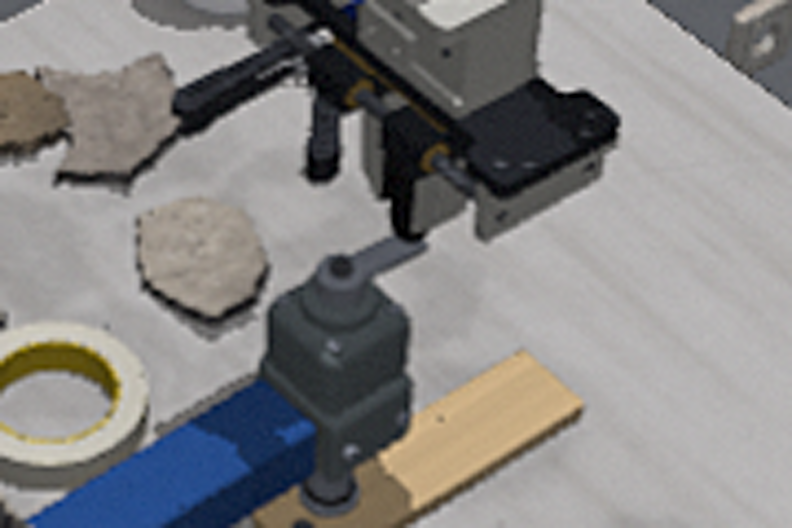

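Request:
step_arm --increments "0 0 0 0.9 -5.4 0 -1; 0 0 0 2.6 -10.7 0 -1; 0 0 0 4.9 -15.6 0 -1; 0 0 0 7.8 -20.3 0 -1; 0 0 0 11.3 -24.5 0 -1; 0 0 0 15.4 -28.2 0 -1; 0 0 0 19.9 -31.4 0 -1; 0 0 0 24.7 -34.0 0 -1"

```text
time: 17.42
tool_pos: [459.1, -25.0, 208.5]
tcp_rot: [3.14, 0.003, 1.303]
contact_force: [1.8, -7.4, -2.0]
grip_width: 21.3
```

```bash
python3 frc.py; python3 arc.py -171.4 -201.4 7.5 42;python3 -c "
from h import *
s=snap('scene','s13');crop('s13',(320,220,400,280),8,'s13c')"
```

```text
t 17.625 pos [458.98 -24.52 208.44] R 41.92 ang -169.53 f [-0.18 -5.72 -1.78] rad 1.22 resist 5.6 w 21.13
0 0 0 5.2 -1.9 0 -1; 0 0 0 10.5 -3.1 0 -1; 0 0 0 16.0 -3.6 0 -1; 0 0 0 21.5 -3.4 0 -1
```

View pics/s13c.png

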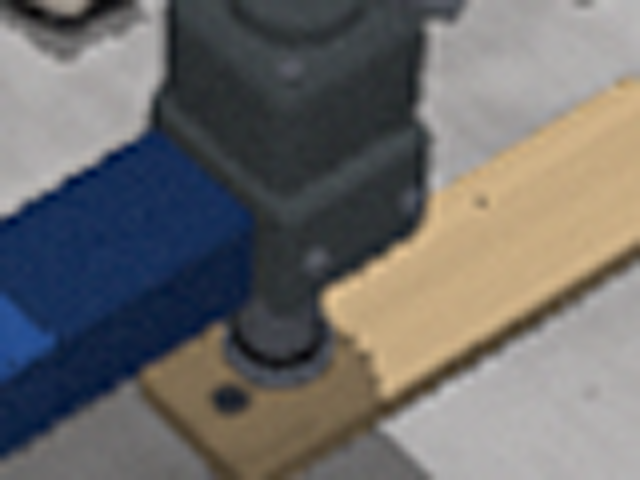

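Request:
step_arm --increments "0 0 0 5.2 -1.9 0 -1; 0 0 0 10.5 -3.1 0 -1; 0 0 0 16.0 -3.6 0 -1; 0 0 0 21.5 -3.4 0 -1"

```text
time: 18.18
tool_pos: [460.2, -3.0, 208.4]
tcp_rot: [-3.14, 0.004, 1.303]
contact_force: [-4.8, -7.2, 1.8]
grip_width: 21.2
```

```bash
python3 frc.py; python3 arc.py -201.4 -231.4 7.5 42;python3 -c "
from h import *
s=snap('scene','s14');crop('s14',(320,220,400,280),8,'s14c')"
```

```text
t 18.375 pos [460.35  -2.55 208.37] R 42.36 ang 160.2 f [-3.99 -4.69  1.7 ] rad 2.16 resist 5.76 w 21.52
0 0 0 5.4 0.9 0 -1; 0 0 0 10.7 2.6 0 -1; 0 0 0 15.6 4.9 0 -1; 0 0 0 20.3 7.8 0 -1
```

View pics/s14c.png

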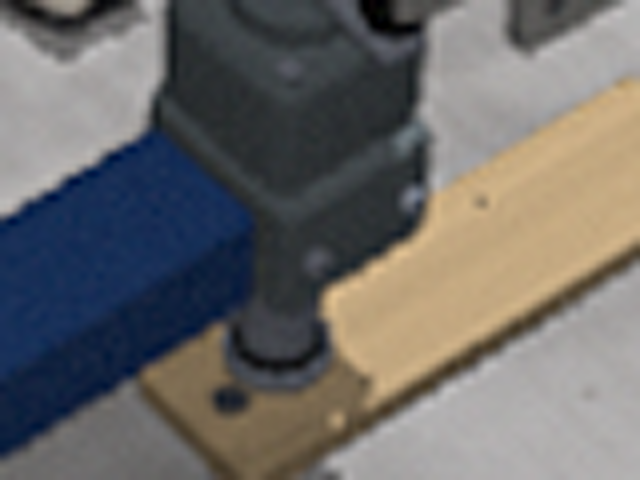

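Request:
step_arm --increments "0 0 0 5.4 0.9 0 -1; 0 0 0 10.7 2.6 0 -1; 0 0 0 15.6 4.9 0 -1; 0 0 0 20.3 7.8 0 -1"

```text
time: 18.92
tool_pos: [472.2, 15.4, 208.3]
tcp_rot: [-3.138, 0.002, 1.303]
contact_force: [-8.0, -2.6, 4.4]
grip_width: 21.1
```

```bash
python3 frc.py; python3 arc.py -231.4 -261.4 7.5 42;python3 -c "
from h import *
s=snap('scene','s15');crop('s15',(320,220,400,280),8,'s15c')"
```

```text
t 19.125 pos [472.69  15.72 208.33] R 42.67 ang 130.15 f [-6.17 -1.6   4.27] rad 2.75 resist 5.75 w 21.42
0 0 0 4.2 3.5 0 -1; 0 0 0 7.9 7.6 0 -1; 0 0 0 11.1 12.0 0 -1; 0 0 0 13.7 16.9 0 -1
```

View pics/s15c.png

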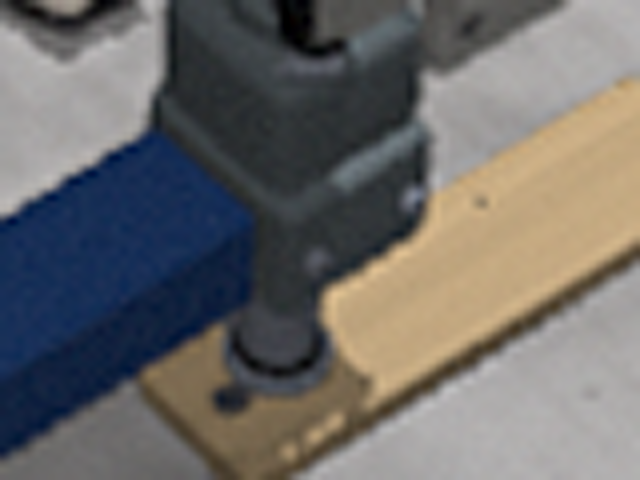

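Request:
step_arm --increments "0 0 0 4.2 3.5 0 -1; 0 0 0 7.9 7.6 0 -1; 0 0 0 11.1 12.0 0 -1; 0 0 0 13.7 16.9 0 -1"

```text
time: 19.68
tool_pos: [492.0, 25.1, 208.3]
tcp_rot: [-3.137, 0.001, 1.303]
contact_force: [-7.8, 0.9, 4.9]
grip_width: 21.0
```

```bash
python3 frc.py; python3 arc.py -261.4 -291.4 7.5 42;python3 -c "
from h import *
s=snap('scene','s16');crop('s16',(320,220,400,280),8,'s16c')"
```

```text
t 19.875 pos [492.68  25.21 208.35] R 42.78 ang 100.12 f [-6.24  2.27  4.3 ] rad 3.33 resist 5.74 w 21.07
0 0 0 1.9 5.2 0 -1; 0 0 0 3.1 10.5 0 -1; 0 0 0 3.6 16.0 0 -1; 0 0 0 3.4 21.5 0 -1
```

View pics/s16c.png

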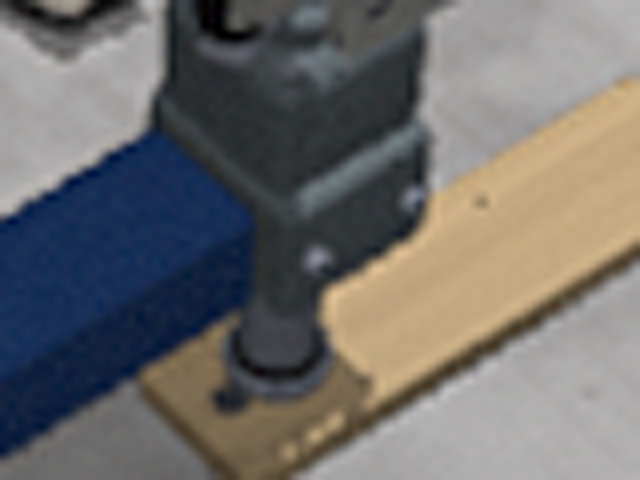

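Request:
step_arm --increments "0 0 0 1.9 5.2 0 -1; 0 0 0 3.1 10.5 0 -1; 0 0 0 3.6 16.0 0 -1; 0 0 0 3.4 21.5 0 -1"

```text
time: 20.42
tool_pos: [514.1, 23.4, 208.3]
tcp_rot: [-3.138, -0.001, 1.303]
contact_force: [-6.8, 5.2, 4.5]
grip_width: 21.2
```

```bash
python3 frc.py; python3 arc.py -291.4 -321.4 7.5 42;python3 -c "
from h import *
s=snap('scene','s17');crop('s17',(320,220,400,280),8,'s17c')"
```

```text
t 20.625 pos [514.77  23.21 208.36] R 42.68 ang 70.04 f [-4.21  4.09  3.27] rad 2.4 resist 5.35 w 21.01
0 0 0 -0.9 5.4 0 -1; 0 0 0 -2.6 10.7 0 -1; 0 0 0 -4.9 15.6 0 -1; 0 0 0 -7.8 20.3 0 -1
```

View pics/s17c.png

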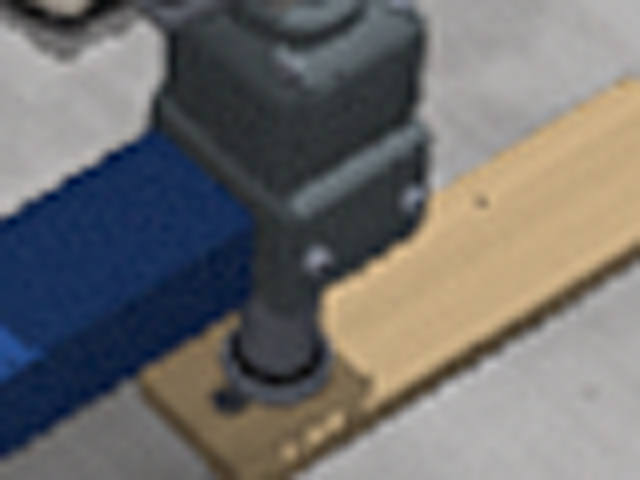

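Request:
step_arm --increments "0 0 0 -0.9 5.4 0 -1; 0 0 0 -2.6 10.7 0 -1; 0 0 0 -4.9 15.6 0 -1; 0 0 0 -7.8 20.3 0 -1"

```text
time: 21.18
tool_pos: [532.1, 11.0, 208.3]
tcp_rot: [-3.139, -0.002, 1.303]
contact_force: [-3.3, 7.3, 2.4]
grip_width: 21.4
```

```bash
python3 frc.py; python3 arc.py -321.4 -351.4 7.5 42;python3 -c "
from h import *
s=snap('scene','s18');crop('s18',(320,220,400,280),8,'s18c')"
```

```text
t 21.375 pos [532.53  10.54 208.36] R 42.4 ang 40.32 f [-3.09  5.17  2.2 ] rad 0.99 resist 5.94 w 21.1
0 0 0 -3.5 4.2 0 -1; 0 0 0 -7.6 7.9 0 -1; 0 0 0 -12.0 11.1 0 -1; 0 0 0 -16.9 13.7 0 -1
```

View pics/s18c.png

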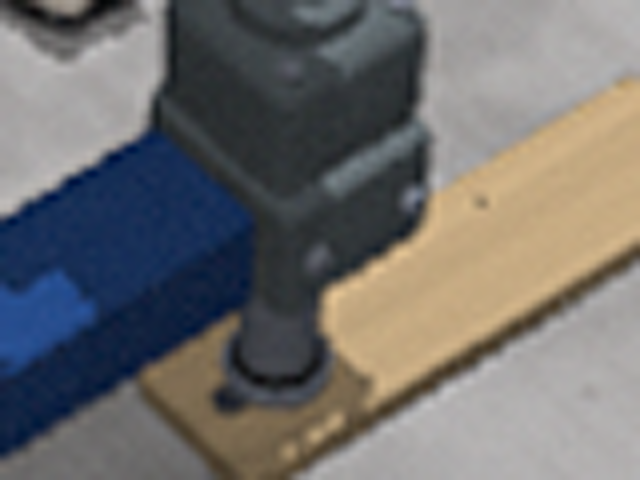

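Run:
```python
from h import *
def patch(n): return cv2.cvtColor(load(n)['frame'],cv2.COLOR_RGB2GRAY)
ns=['s13','s14','s15','s16','s17','s18']
for a,b in zip(ns[:-1],ns[1:]):
    A=patch(a);B=patch(b)
    k=4;T=cv2.resize(A[258:272,346:364],None,fx=k,fy=k,interpolation=cv2.INTER_CUBIC)
    I=cv2.resize(B[250:284,340:370],None,fx=k,fy=k,interpolation=cv2.INTER_CUBIC)
    r=cv2.matchTemplate(I,T,cv2.TM_CCOEFF_NORMED);_,m,_,l=cv2.minMaxLoc(r)
    print(a,b,round(m,3),l[0]/k-6,l[1]/k-8)
```

```text
s13 s14 0.931 -0.25 0.25
s14 s15 0.977 0.0 0.25
s15 s16 0.977 0.0 0.25
s16 s17 0.979 0.0 0.25
s17 s18 0.984 0.0 0.25
```

Run:
```python
from h import *
for n in ['s9','s12','s13','s14','s15','s16','s17','s18']:
    g=cv2.cvtColor(load(n)['frame'],cv2.COLOR_RGB2GRAY).astype(float)
    print(n,g[254:278,353:357].mean(1).round().astype(int))
```

```text
s9 [ 49  48  48  48  49  59  64  33  32  70  70  82 104 102 104 104 104 104
 103 101  96 104 113 100]
s12 [ 50  50  51  51  52  59  68  68  68  46  28  67  75  86 111 109 110 107
 107 106 101  98 100  96]
s13 [ 51  50  49  50  50  58  70  66  68  66  47  26  67  79  86 111 109 107
 106 104 101  98  98  94]
s14 [ 48  50  50  49  50  59  67  66  68  70  58  20  50  80  70  94 111 107
 104 102 100  96  98  94]
s15 [ 47  49  49  49  50  59  69  66  66  66  69  52  23  64  78  82 110 106
 104 103  98 104 115 104]
s16 [ 49  49  51  50  52  58  70  67  66  66  69  60  22  47  80  68  90 110
 105 104  98 105 114 106]
s17 [ 49  51  50  52  51  59  68  67  67  68  67  68  51  18  65  81  74  99
 108 104  99 104 117 106]
s18 [ 50  50  50  50  52  61  68  68  68  66  66  71  62  26  48  79  72  95
 108 104  98 106 116 105]
```

Request:
step_arm --increments "0 0 0 -3.5 4.2 0 -1; 0 0 0 -7.6 7.9 0 -1"

```text
time: 21.68
tool_pos: [537.9, 2.2, 208.4]
tcp_rot: [-3.139, -0.003, 1.304]
contact_force: [-2.6, 9.6, 2.0]
grip_width: 21.5
```

```bash
python3 frc.py;  python3 arc.py -336.4 -366.4 7.5 42
python3 - <<'E'
from h import *
snap('scene','s19')
for n in ['s17','s18','s19']:
    g=cv2.cvtColor(load(n)['frame'],cv2.COLOR_RGB2GRAY).astype(float)
    print(n,g[264:276,353:357].mean(1).round().astype(int))
E
```

```text
t 21.875 pos [538.12   1.63 208.36] R 42.21 ang 26.04 f [-2.72  7.3   2.42] rad 0.76 resist 7.75 w 21.34
0 0 0 -4.5 3.2 0 -1; 0 0 0 -9.4 5.7 0 -1; 0 0 0 -14.5 7.6 0 -1; 0 0 0 -19.9 8.8 0 -1
s17 [ 67  68  51  18  65  81  74  99 108 104  99 104]
s18 [ 66  71  62  26  48  79  72  95 108 104  98 106]
s19 [ 68  69  62  26  50  79  72  94 109 104  98 106]
```

Request:
step_arm --increments "0 0 0 -4.5 3.2 0 -1; 0 0 0 -9.4 5.7 0 -1"

```text
time: 22.18
tool_pos: [541.2, -7.9, 208.4]
tcp_rot: [-3.139, -0.005, 1.304]
contact_force: [-2.8, 11.3, 1.1]
grip_width: 21.4
```

```bash
python3 frc.py;  python3 arc.py -351.4 -366.4 7.5 42
python3 - <<'E'
from h import *
snap('scene','s20')
for n in ['s17','s18','s19','s20']:
    g=cv2.cvtColor(load(n)['frame'],cv2.COLOR_RGB2GRAY).astype(float)
    print(n,g[264:276,353:357].mean(1).round().astype(int))
E
```

```text
t 22.375 pos [541.35  -8.42 208.37] R 42.02 ang 11.64 f [-1.65  9.12  1.6 ] rad 0.23 resist 9.26 w 21.09
0 0 0 -5.2 1.9 0 -1; 0 0 0 -10.5 3.1 0 -1
s17 [ 67  68  51  18  65  81  74  99 108 104  99 104]
s18 [ 66  71  62  26  48  79  72  95 108 104  98 106]
s19 [ 68  69  62  26  50  79  72  94 109 104  98 106]
s20 [ 66  68  62  28  48  80  72  95 109 104 100  98]
```

Request:
step_arm --increments "0 0 0 -4.2 1.6 0 -1; 0 0 0 -4.2 1.6 0 -1"

```text
time: 22.68
tool_pos: [541.9, -12.5, 208.4]
tcp_rot: [-3.14, -0.004, 1.303]
contact_force: [-1.2, 9.4, 1.8]
grip_width: 21.6
```

```bash
python3 frc.py; python3 -c "
from h import *
s=snap('scene','s21');crop('s21',(280,150,460,270),4.4,'s21c')"
```

```text
t 22.875 pos [541.91 -12.47 208.39] R 41.95 ang 6.07 f [-0.84  9.84  1.45] rad 0.2 resist 9.87 w 21.37
```

View pics/s21c.png

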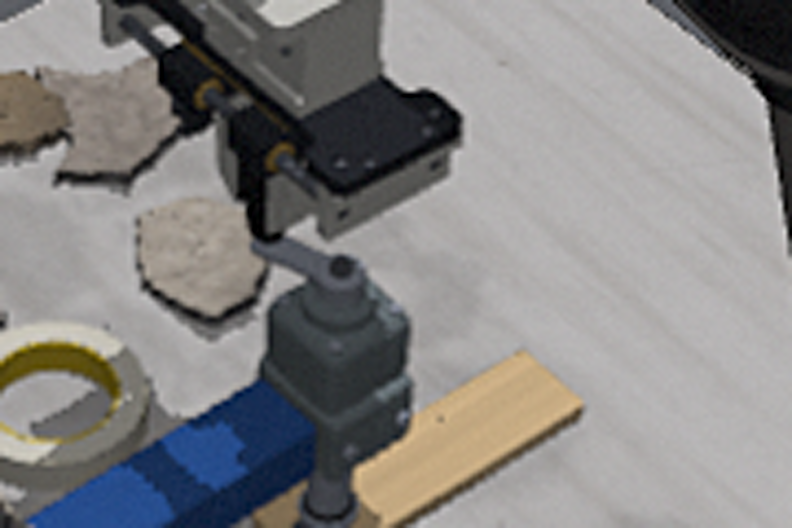

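Request:
step_arm --increments "0 0 0 1.5 -0.5 0 -1; 0 0 0 1.5 -0.5 0 0.3; 0 0 0 1.5 -0.5 0 0.3; 0 0 0 1.5 -0.5 0 0.3; 0 0 0 1.5 -0.5 0 0.3; 0 0 0 1.5 -0.5 0 0.3; 0 0 0 1.5 -0.5 -20 0.3; 0 0 0 1.5 -0.5 -60 0.3; 0 0 0 1.5 -0.5 -100 0.3; 0 0 0 -30 0 -110 1; 0 0 0 -80 -10 -110 1; 0 0 0 -120 -30 -110 1; 0 0 0 -120 -30 -110 1; 0 0 0 -120 -30 -110 1"

```text
time: 24.68
tool_pos: [481.7, -122.7, 318.6]
tcp_rot: [3.141, -0.0, 1.302]
contact_force: [0.4, 0.0, -0.3]
grip_width: 91.8
```

Run:
```python
from h import *
w=snap('wrist','w22');o=get_obs();print(o['time'],o['grip_width'],o['contact_force'],o['tool_pos'],o['dq'])
s=snap('scene','s22');crop('s22',(300,160,460,280),5,'s22c')
for n in ['s17','s19','s20','s22']:
    g=cv2.cvtColor(load(n)['frame'],cv2.COLOR_RGB2GRAY).astype(float)
    print(n,g[264:276,353:357].mean(1).round().astype(int))
# arm shift check: difference s9 vs s22 in arm region
a=cv2.cvtColor(load('s9')['frame'],cv2.COLOR_RGB2GRAY)[205:262,338:376].astype(np.float32);b=cv2.cvtColor(load('s22')['frame'],cv2.COLOR_RGB2GRAY)[205:262,338:376].astype(np.float32)
a2=a[20:45];b2=b[20:45]
print(cv2.phaseCorrelate(a2,b2,cv2.createHanningWindow(a2.shape[::-1],cv2.CV_32F)))
hub=tri((w,(0,0)),(s,(0,0))) if 0 else None
```

```text
24.725 91.8383992057437 [-0.01047164 -0.28550957  0.40936808] [ 481.8906735  -122.33649123  318.47129444] [ 0.01120993  0.00464753 -0.00319614 -0.00216288  0.00167209 -0.00144737]
s17 [ 67  68  51  18  65  81  74  99 108 104  99 104]
s19 [ 68  69  62  26  50  79  72  94 109 104  98 106]
s20 [ 66  68  62  28  48  80  72  95 109 104 100  98]
s22 [ 66  68  59  25  48  77  70  92 107 101  96 102]
((-0.15608182038742058, 0.800088151977997), 0.9410114717483521)
```

View pics/s22c.png

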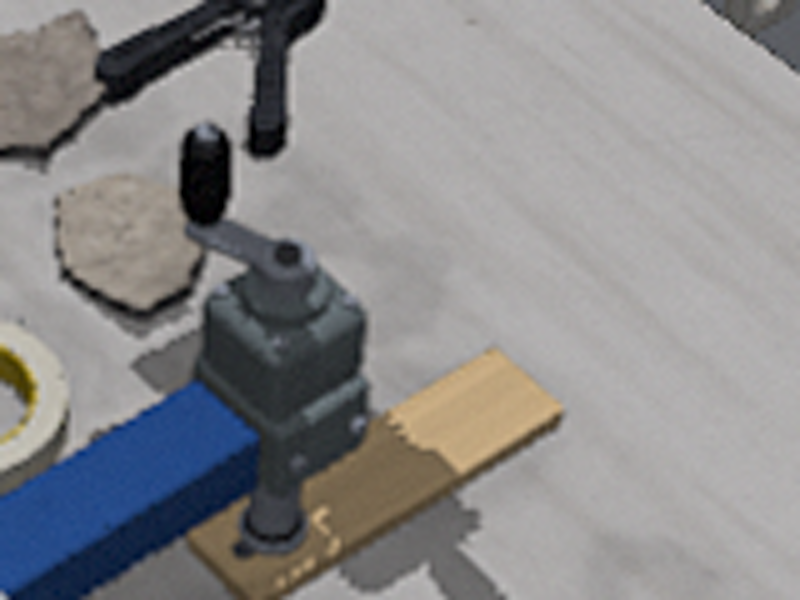

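View pics/w22.png

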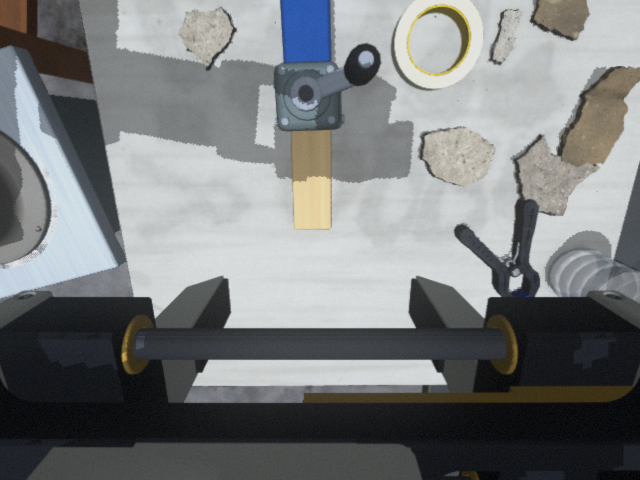

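Run:
```python
from h import *
g=lambda n:cv2.cvtColor(load(n)['frame'],cv2.COLOR_RGB2GRAY)
k=8
for box in [(345,228,385,250),(335,230,352,262),(350,205,366,225)]:
    x0,y0,x1,y1=box
    T=cv2.resize(g('s9')[y0:y1,x0:x1],None,fx=k,fy=k,interpolation=cv2.INTER_CUBIC)
    for n in ['s17','s19','s22']:
        I=cv2.resize(g(n)[y0-4:y1+4,x0-4:x1+4],None,fx=k,fy=k,interpolation=cv2.INTER_CUBIC)
        _,m,_,l=cv2.minMaxLoc(cv2.matchTemplate(I,T,cv2.TM_CCOEFF_NORMED)); print(box,n,round(m,3),l[0]/k-4,l[1]/k-4)
w=load('w22'); m=(onz(w,(293,229),15)+onz(w,(331,229),15))/2; print('board end mid',m)
```

```text
(345, 228, 385, 250) s17 0.906 -0.125 -0.125
(345, 228, 385, 250) s19 0.916 -0.125 -0.125
(345, 228, 385, 250) s22 0.967 -0.25 0.25
(335, 230, 352, 262) s17 0.698 0.125 0.0
(335, 230, 352, 262) s19 0.694 0.125 -0.125
(335, 230, 352, 262) s22 0.949 0.125 -0.125
(350, 205, 366, 225) s17 -0.131 4.0 4.0
(350, 205, 366, 225) s19 0.796 -0.125 0.625
(350, 205, 366, 225) s22 0.935 -0.25 0.0
board end mid [ 455.49383103 -176.56705892   15.        ]
```

The arm hasn't risen: the shift between before and after is under 0.25 px, and a lift of 1.7 mm would show as about 0.7 px. The board hasn't moved and the gripper is clear, so I'm handing in the job.

```bash
python3 -c "
from plant import *
print(close_job())"
```

```text
the job is handed in; nothing more can be done
None
```

The board is under the jack's foot and the leg now carries about 46 N of the arm's weight. The arm is still on its rest. I handed the job in at about 25 s; no verdict was reported.

- **Board:** I pinched it near one end, turned it in line with the blue arm and slid it under the foot. The foot's centre is about 1 mm from the board's centreline and about 35 mm from its far end, so the whole foot stands on it. After the crank was released, the board was where I had left it, to within about 1.5 mm.
- **Crank:** I turned it clockwise about one full turn. The foot met the board after about 320°, and I turned it roughly 40° further.
- **Load:** The hold-back force at the knob when stopped rose from about 5.7 N to 9.9 N. At 0.9 N per 10 N on the foot, that gives the 46 N. The angle turned after contact gives a similar figure.
- **Arm on its rest:** Before and after pictures show the jack head shifted by no more than 0.25 px. A lift of 1.7 mm would show as about 0.7 px.
- **Left clear:** The gripper was open, well clear and reading no force at hand-in. I kept away from the bowl wall, tape and sherds. The tape and sherds in view look unmoved, but I did not measure them.

**Disagreement:** The fingertips are not 22 mm ahead of the TCP as stated; the pictures put them about 12 mm behind it. Because of this, my first grip closed above the board without touching anything. I then worked from the fingertip position I had measured.

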